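# Pack the dried soaps into the presentation tray

### The job

Lift the clear cover off the drying board and set it down, rim on the table, in the middle of the cork mat. Set every soap there is fully into a tray pocket of its own shape (round, square or oblong; either of the two), lying flat on the pocket's floor; then put the cover over the filled tray so that its rim rests flat on the tray's grey base plate all round. Leave the mug, the bottle and the baking cup where they are, and let go of everything.

Things in the scene. Friction and masses are not known exactly. Their poses are not given: they have to be found in the camera images.
- cover: loose clear plastic cover with a blue rim line: upside-down box 228 x 168 mm outside (x, y), 54 mm tall, walls and top 4 mm, about 250 g. Blue bar handle upright on the middle of its top: 64 mm along x, 22 mm thick along y (pinch it across y), 32 mm tall, its top 86 mm above the rim. Origin: centre of the rim plane (underside). Starts over the soaps on the board; may sit either way round.
- board: drying board, fixed: white base plate 250 x 190 mm (x, y), 4 mm thick, carrying a wooden platform 210 x 150 mm whose top is 10 mm above the table. The soaps start on the platform, the cover over them with its rim on the base plate. Origin: centre of the underside, on the table; z up.
- tray: presentation tray, fixed: grey base plate 250 x 190 mm (x, y), 4 mm thick, with a white platform 210 x 150 mm, top 12 mm above the table. Six pockets 8 mm deep in two rows along x; fully in, a soap stands on the pocket floor, 4 mm above the table. The cover fits over the platform with 5 mm play all round, its rim on the base plate. Origin: centre of the underside, on the table; z up.
- mat: thin brown cork mat, flat on the table, 270 x 210 mm (x, y), 1 mm; a cover on it stands at table height. Origin: its centre.
- round_1: round yellow soap, a disc 52 mm across and 26 mm tall, about 50 g, rounded edges, same top and bottom. Origin: its middle, 13 mm above its underside; z up at the start. May be absent.
- round_2: round yellow soap, a disc 52 mm across and 26 mm tall, about 50 g, rounded edges, same top and bottom. Origin: its middle, 13 mm above its underside; z up at the start. May be absent.
- square_1: square orange soap, 42 x 42 mm and 26 mm tall, about 50 g, rounded edges, same top and bottom. Origin: its middle, 13 mm above its underside; z up at the start. May be absent.
- square_2: square orange soap, 42 x 42 mm and 26 mm tall, about 50 g, rounded edges, same top and bottom. Origin: its middle, 13 mm above its underside; z up at the start. May be absent.
- bar_1: oblong teal soap bar, 56 mm (its x) by 28 mm (its y) and 26 mm tall, about 50 g, rounded edges, same top and bottom. Origin: its middle, 13 mm above its underside; z up at the start. May be absent.
- bar_2: oblong teal soap bar, 56 mm (its x) by 28 mm (its y) and 26 mm tall, about 50 g, rounded edges, same top and bottom. Origin: its middle, 13 mm above its underside; z up at the start. May be absent.
- pocket_round_1 (a point): centre of the floor of one of the two pockets of its kind: round pocket, 56 mm across, 8 mm deep, at x = -68 mm, y = 41 mm in the tray's frame.
- pocket_round_2 (a point): centre of the floor of one of the two pockets of its kind: round pocket, 56 mm across, 8 mm deep, at x = -68 mm, y = -41 mm in the tray's frame.
- pocket_square_1 (a point): centre of the floor of one of the two pockets of its kind: square pocket, 46 x 46 mm, sides along the tray's x and y, 8 mm deep, at x = -8 mm, y = 41 mm in the tray's frame.
- pocket_square_2 (a point): centre of the floor of one of the two pockets of its kind: square pocket, 46 x 46 mm, sides along the tray's x and y, 8 mm deep, at x = -8 mm, y = -41 mm in the tray's frame.
- pocket_bar_1 (a point): centre of the floor of one of the two pockets of its kind: oblong pocket, 60 mm along the tray's x by 32 mm along its y, 8 mm deep, at x = 62 mm, y = 41 mm in the tray's frame.
- pocket_bar_2 (a point): centre of the floor of one of the two pockets of its kind: oblong pocket, 60 mm along the tray's x by 32 mm along its y, 8 mm deep, at x = 62 mm, y = -41 mm in the tray's frame.
- mug: blue mug with a handle, 80 mm across, 95 mm tall; a bystander. Origin: centre of its underside.
- bottle: white bottle with a red cap, 52 mm across, 130 mm tall; a bystander. Origin: centre of its underside.
- bake_cup: yellow baking cup, 70 mm across, 30 mm tall; a bystander. Origin: centre of its underside.

How it is judged (in metres and radians):
On the way, in this order (a step that is already met when the one before it is completed fails the run):
1. the cover stands on the cork mat, let go (horizontal distance between cover and mat below 0.05 m and height (world z) of cover below 0.008 m and angle between cover's own z axis and vertical below 0.08 rad and contact force between the fingers and cover below 0.05 N), for 0.2 s.
2. every soap lies in a pocket of its own shape, let go, the cover not yet on the tray ((horizontal distance between round_1 and pocket_round_1 below 0.007 m or horizontal distance between round_1 and pocket_round_2 below 0.007 m) and z of round_1 in the frame of tray between 0.0135 and 0.0205 m and (horizontal distance between round_2 and pocket_round_1 below 0.007 m or horizontal distance between round_2 and pocket_round_2 below 0.007 m) and z of round_2 in the frame of tray between 0.0135 and 0.0205 m and (horizontal distance between square_1 and pocket_square_1 below 0.007 m or horizontal distance between square_1 and pocket_square_2 below 0.007 m) and z of square_1 in the frame of tray between 0.0135 and 0.0205 m and (horizontal distance between square_2 and pocket_square_1 below 0.007 m or horizontal distance between square_2 and pocket_square_2 below 0.007 m) and z of square_2 in the frame of tray between 0.0135 and 0.0205 m and (horizontal distance between bar_1 and pocket_bar_1 below 0.007 m or horizontal distance between bar_1 and pocket_bar_2 below 0.007 m) and z of bar_1 in the frame of tray between 0.0135 and 0.0205 m and (horizontal distance between bar_2 and pocket_bar_1 below 0.007 m or horizontal distance between bar_2 and pocket_bar_2 below 0.007 m) and z of bar_2 in the frame of tray between 0.0135 and 0.0205 m and contact force between the fingers and round_1 below 0.05 N and contact force between the fingers and round_2 below 0.05 N and contact force between the fingers and square_1 below 0.05 N and contact force between the fingers and square_2 below 0.05 N and contact force between the fingers and bar_1 below 0.05 N and contact force between the fingers and bar_2 below 0.05 N and horizontal distance between cover and tray above 0.1 m), for 0.2 s.
At the end, for the whole second after the job is handed in: every soap present on the floor of a pocket of its shape (centre within 7 mm, height within 3.5 mm); the cover over the tray: centred within 12 mm, turned with it within 0.12 rad (either way round), level within 0.05 rad, rim within 3.5 mm of the base plate; all at rest ((horizontal distance between round_1 and pocket_round_1 below 0.007 m or horizontal distance between round_1 and pocket_round_2 below 0.007 m) and z of round_1 in the frame of tray between 0.0135 and 0.0205 m and (horizontal distance between round_2 and pocket_round_1 below 0.007 m or horizontal distance between round_2 and pocket_round_2 below 0.007 m) and z of round_2 in the frame of tray between 0.0135 and 0.0205 m and (horizontal distance between square_1 and pocket_square_1 below 0.007 m or horizontal distance between square_1 and pocket_square_2 below 0.007 m) and z of square_1 in the frame of tray between 0.0135 and 0.0205 m and (horizontal distance between square_2 and pocket_square_1 below 0.007 m or horizontal distance between square_2 and pocket_square_2 below 0.007 m) and z of square_2 in the frame of tray between 0.0135 and 0.0205 m and (horizontal distance between bar_1 and pocket_bar_1 below 0.007 m or horizontal distance between bar_1 and pocket_bar_2 below 0.007 m) and z of bar_1 in the frame of tray between 0.0135 and 0.0205 m and (horizontal distance between bar_2 and pocket_bar_1 below 0.007 m or horizontal distance between bar_2 and pocket_bar_2 below 0.007 m) and z of bar_2 in the frame of tray between 0.0135 and 0.0205 m and linear speed of each of round_1, round_2, square_1, square_2, bar_1, bar_2, cover below 0.02 m/s and horizontal distance between cover and tray below 0.012 m and z of cover in the frame of tray below 0.0075 m and angle between cover's own z axis and vertical below 0.05 rad and angle between the x axis of cover and the x axis of tray, either way round below 0.12 rad); the robot touches nothing.
It fails at once if the mug is pushed more than 30 mm or tipped over (distance of mug from where it was at the start of the episode above 0.03 m or angle between mug's own z axis and vertical above 0.4 rad).
It fails at once if the bottle is pushed more than 30 mm or tipped over (distance of bottle from where it was at the start of the episode above 0.03 m or angle between bottle's own z axis and vertical above 0.4 rad).
It fails at once if the bake cup is pushed more than 30 mm or tipped over (distance of bake_cup from where it was at the start of the episode above 0.03 m or angle between bake_cup's own z axis and vertical above 0.4 rad).
Of round_1, round_2, square_1, square_2, bar_1, bar_2 only 4 to 6 are there at a start; the rules pass over those that are not, and their reading is None.
At some moment in a run one of round_1, round_2, square_1, square_2, bar_1, bar_2, cover may be knocked a few centimetres aside while the robot is not near it.
Once in a run the grip may slacken for a moment while it holds something.
It also fails if it takes over 210 s, if anything falls off the work surface, if the arm or the gripper's body presses on something with over 40 N, if the wrist force passes 120 N, or if a joint passes its speed limit or range.

### The arm

A 7-joint arm with a two-finger parallel gripper is mounted at the origin on the work surface. World frame = base frame: x ahead of the robot, y to its left, z up, the work surface at z = 0. Lengths are in mm, angles in degrees, forces in N, time in s.
With the tool pointing down it reaches from about 400 to 850 mm from the base axis. Payload 4.4 kg.
Tool frame: the origin (TCP) lies at the very end of the fingers, on their centre line; the grasp point (between the pads) lies 19 mm behind it; z points along the fingers, y is the line along which they close (so a half turn about z gives the same grasp; the last joint's range is limited). The gripper opens to 94 mm and grips with 3 to 60 N. Pads are 16 mm wide; open, the fingers measure 119 mm over their backs; the gripper's body (75 mm by 177 mm) begins 78 mm behind the grasp point.
Start: joints at [-69.145, 36.005, 2.206, 86.941, -1.547, 57.084, -1.146], TCP at [270.826, 590.907, 205.478] pointing down, gripper open.
Joint ranges: [-175.42, 175.42], [-21.48, 121.26], [-71.46, 75.88], [10.55, 141.38], [-63.04, 243.04], [13.31, 113.54], [-168.57, 168.57]. Speed limits (degrees/s): [147.25, 147.25, 180, 180, 180, 180, 180].

### API

Orientations are given as a 3x3 rotation matrix whose columns are the frame's x, y, z axes.
In Python, from station import get_state, optics, workorder gives the robot as it stands. The module is installed in compiled form; this text tells all that it offers.
- The arm moves only by the tool apply_moves, never from a script. Its argument "rows" is a list of rows, each a list of 3 entries, a list of its own where there are three numbers: the turn, a rotation vector about the tool's x, y, z in rad, then the shift along the tool's x, y, z in mm, then the finger opening in mm, from 0 to 94. A call has 1 to 20 rows; each row shifts and turns the commanded pose from where the row before left it, along the tool's axes as they then stand; what a row does not reach is not made up. A row lasts 1/10 s, in which the tool goes at most 50 mm and 8.59 degrees, less where a joint would pass 70% of its speed; a pose out of reach is approached as far as the arm can. A call with a gripper value outside its range is refused whole. The fingers move at their own pace and stop on an object; "grip_force" is the grip in N (left out, the last holds). Time passes only in rows, so rows that do not move let the fingers close. It gives the time, the measured TCP pose, the force, the opening and the grip force at its end, in the units of the state.
- get_state(): the state, without advancing time (a new reading comes with each control period).
- optics.capture(name): name is "side" or "top" or "wrist"; returns a dict with "color" (480x640x3 uint8, red, green, blue), "range_z" (480x640 float32, mm along the optical axis (not along the pixel's ray), 0 where there is no reading), "fovy" (degrees; the focal length in pixels is half the picture's height over the tangent of half this angle, whatever the lens; pixels are square), "cx", "cy" (the principal point, pixels), "R" (3x3) and "t" (3): a world point X has camera coordinates R X + t; the wrist camera has in their place "T_tool_cam" (4x4, takes a point from camera to tool coordinates, whose origin is the TCP and whose axes are the flange's). Camera axes: x right, y down, z forward; pixel columns grow to the right and rows downward; lengths in mm; the calibration is good to about 2 mm. The wrist camera is an equidistant fisheye: a pixel r from the principal point sees the ray r / f radians off the axis. A picture is of the moment at which its call begins: read the wrist's pose just before it.
- workorder.hand_in(): hands the job in; it is judged then, once.
The state is a dict: "clock": time; "joint_pos": joint angles; "qvel": joint speeds; "joint_torque": joint torques, N m; "eef_pos": TCP position; "eef_rot": TCP orientation; "wrist_force": force on the tool from outside, world axes, zero at the start; "ft_torque": the same for the moment, N m; "opening": opening from 0.0 (shut) to 1.0 (fully open); "grasp_force": force on a finger pad.
Only numpy, scipy, OpenCV 4.12 (cv2) and the standard library are available. Lean on these libraries where they do the work, as an engineer would, in place of code of your own. Each camera call takes 0.05 s, during which the arm holds its last target. There are 200 camera calls.

## Working session

There is one attempt and no reset: what is moved stays moved. The work goes in short steps, Python scripts to look and compute and a tool call to move; the robot and the scene stay as the last step left them, time stands still between calls to the robot, and variables do not carry over. Pictures are saved under pics/ and viewed, at most 14 in all, crops included, and the job is handed in when it is done.

Besides the shell and the picture viewer there is one more tool, called after "Emit:" as name(argument=value, ...) on one line, values as JSON. apply_moves: Moves the arm, as the interface text tells. Its arguments: {"type":"object","properties":{"rows":{"type":"array","items":{"type":"array"}},"grip_force":{"type":"number"}},"required":["rows"]}

```bash
mkdir -p pics; cat > h.py <<'E'
import numpy as np, cv2
from station import get_state, optics, workorder
def cap(n):
    s=get_state(); c=optics.capture(n); c['s']=s; c['n']=n
    c['f']=240/np.tan(np.radians(c['fovy'])/2); return c
def save(c,fn): cv2.imwrite('pics/'+fn,c['color'][:,:,::-1])
def campose(c):
    if c['n']!='wrist':
        R=np.array(c['R']); return R.T,-R.T@np.array(c['t'])
    T=np.array(c['T_tool_cam']); E=np.array(c['s']['eef_rot']).reshape(3,3)
    return E@T[:3,:3], E@T[:3,3]+np.array(c['s']['eef_pos'])
def rays(c,uv):
    uv=np.atleast_2d(np.asarray(uv,float)); d=uv-[c['cx'],c['cy']]
    if c['n']=='wrist':
        r=np.linalg.norm(d,axis=1)+1e-9; th=r/c['f']
        v=np.c_[d/r[:,None]*np.sin(th)[:,None],np.cos(th)]
    else: v=np.c_[d/c['f'],np.ones(len(d))]
    return v
def plane(c,uv,z):
    R,o=campose(c); v=rays(c,uv)@R.T
    return o+v*((z-o[2])/v[:,2])[:,None]
def pts(c):
    "world point per pixel from depth"
    g=np.stack(np.meshgrid(np.arange(640),np.arange(480)),-1).reshape(-1,2)
    v=rays(c,g); R,o=campose(c); z=c['range_z'].reshape(-1,1)
    p=o+(v/v[:,2:]*z)@R.T; p[z[:,0]<=0]=np.nan
    return p.reshape(480,640,3)
E
python3 - <<'E'
from h import *
s=get_state(); print({k:np.round(v,3).tolist() for k,v in s.items()})
for n in ['top','side','wrist']:
    c=cap(n); save(c,n+'0.png'); R,o=campose(c); print(n,c['fovy'],c['cx'],c['cy'],np.round(R,3).tolist(),np.round(o,1),(c['range_z']>0).mean())
E
```

```text
{'clock': 0.0, 'joint_pos': [-69.144, 36.056, 2.202, 86.996, -1.545, 57.085, -1.146], 'qvel': [0.009, -0.064, -0.025, -0.018, -0.016, -0.147, -0.003], 'joint_torque': [-0.001, -54.973, 1.144, -18.663, -0.052, 0.024, 0.0], 'eef_pos': [270.554, 590.27, 204.582], 'eef_rot': [[-0.909, 0.417, -0.001], [0.417, 0.909, -0.002], [-0.0, -0.002, -1.0]], 'wrist_force': [0.114, 0.722, 0.567], 'ft_torque': [0.018, -0.01, 0.011], 'grasp_force': 0.0, 'opening': 1.001}
top 48.398560933354155 317.834299461387 244.77658684212062 [[0.026, -0.987, 0.159], [-1.0, -0.023, 0.021], [-0.017, -0.16, -0.987]] [ 333.6   59.6 1475.4] 0.995947265625
side 54.00290766327378 316.9497015645332 239.82055008473594 [[-0.673, -0.479, 0.564], [-0.74, 0.422, -0.524], [0.013, -0.77, -0.638]] [ 18.9 584.5 651.6] 0.99607421875
wrist 65.70646984690485 319.4515279000367 245.29345460221168 [[0.417, 0.879, 0.233], [0.909, -0.402, -0.108], [-0.002, 0.256, -0.967]] [202.9 622.  382.7] 0.99345703125
```

View pics/top0.png

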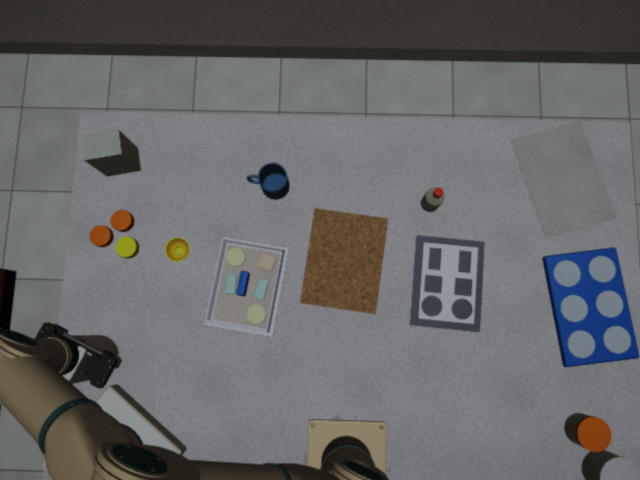

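View pics/side0.png

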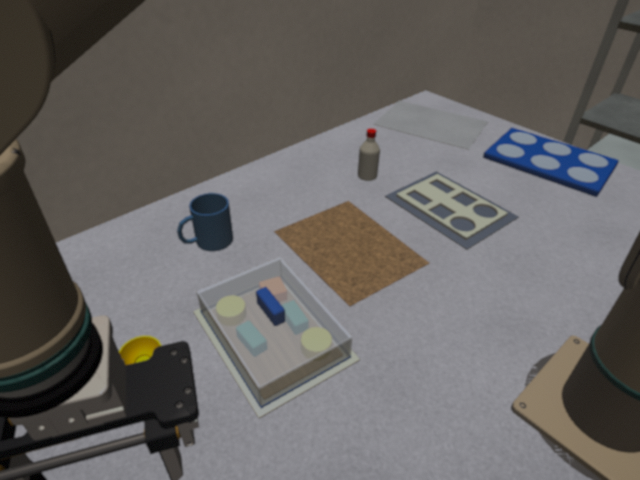

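The top view shows the cover on the board around px (247,287), the mat at (345,260) and the tray at (448,283), with its round pockets nearest the robot. Five soaps are visible: 2 round, 1 square and 2 bars. The side view shows the same, with the blue handle at (270,306).

```bash
cat > m.py <<'E'
from h import *
def blobs(mask,amin=40):
    n,l,st,ce=cv2.connectedComponentsWithStats(mask.astype(np.uint8))
    return [(l==i) for i in range(1,n) if st[i,4]>=amin]
def rect(c,m,z):
    "min area rect in world of mask at height z -> centre, size(long,short), yaw deg of long side"
    cs,_=cv2.findContours(m.astype(np.uint8),cv2.RETR_EXTERNAL,cv2.CHAIN_APPROX_NONE)
    k=max(cs,key=len).reshape(-1,2)
    w=plane(c,k,z)[:,:2].astype(np.float32)
    (a,(p,q),t)=cv2.minAreaRect(w); 
    if p<q: p,q,t=q,p,t+90
    t=(t+90)%180-90
    mm=plane(c,np.argwhere(m)[:,::-1],z)[:,:2].mean(0)
    return np.round(a,1),np.round(mm,1),(round(p,1),round(q,1)),round(t,2)
E
python3 - <<'E'
from m import *
c=cap('top'); hsv=cv2.cvtColor(c['color'],cv2.COLOR_RGB2HSV); H,S,V=[hsv[...,i].astype(int) for i in range(3)]
for u,v in [(243,283),(345,260),(448,240),(448,255),(268,180),(432,200),(177,250),(220,250),(213,240),(256,313),(231,283)]: print((u,v),hsv[v,u],c['range_z'][v,u])
roi=np.zeros((480,640),bool)
def R(u0,u1,v0,v1):
    r=roi.copy(); r[v0:v1,u0:u1]=1; return r
print('handle',[rect(c,b,86+4) for b in blobs((H>100)&(H<130)&(S>130)&R(230,256,260,305),20)])
print('mat',[rect(c,b,1) for b in blobs((H<25)&(S>90)&R(295,395,200,320),500)])
P=pts(c)
t=R(400,495,225,340)
for b in blobs((V<125)&(S>20)&t,30): print('tray dark',b.sum(),rect(c,b,4))
print('mug',[rect(c,b,95) for b in blobs((H>95)&(H<130)&(S>110)&R(240,300,150,210),60)])
print('cup',[rect(c,b,30) for b in blobs((H>20)&(H<35)&(S>150)&R(150,200,230,270),60)])
print('cap',[rect(c,b,130) for b in blobs(((H<8)|(H>172))&(S>130)&R(420,450,180,215),10)])
E
```

```text
(243, 283) [109 197 140] 1384.3206
(345, 260) [ 16 132 106] 1486.4393
(448, 240) [108  54  80] 1482.4512
(448, 255) [110  19 158] 1466.4243
(268, 180) [107 167  96] 1513.1984
(432, 200) [24 45 90] 1409.7542
(177, 250) [ 32 199 151] 1494.3446
(220, 250) [108  20 150] 1442.2152
(213, 240) [113   8 129] 1505.1908
(256, 313) [ 36  42 151] 1413.9014
(231, 283) [ 89  45 146] 1418.4025
handle [(array([451.3, 282.1]), array([451.3, 282.1]), (61.4, 21.1), -8.64)]
mat [(array([530.4,  15.8]), array([528.4,  15.9]), (266.5, 206.9), -6.98)]
tray dark 2084 (array([ 474.1, -268.4]), array([ 470. , -264.4]), (250.8, 191.1), -4.17)
tray dark 236 (array([ 539.2, -232.4]), array([ 539.3, -232.3]), (58.8, 31.4), -4.4)
tray dark 232 (array([ 533.7, -313.5]), array([ 533.4, -314.1]), (58.1, 30.2), -1.07)
tray dark 265 (array([ 470.1, -227.2]), array([ 469.7, -227.2]), (45.1, 44.6), 84.69)
tray dark 263 (array([ 463.1, -308.2]), array([ 463.2, -309.4]), (44.5, 43.7), -1.09)
tray dark 312 (array([ 410.1, -221.9]), array([ 409.8, -222.7]), (52.1, 51.6), -88.56)
tray dark 310 (array([ 404.1, -305.6]), array([ 403.7, -304.9]), (51.8, 51.5), -88.55)
mug [(array([732.6, 216.1]), array([728.9, 215.5]), (105.8, 84.0), 49.82)]
cup [(array([545.7, 478. ]), array([545.3, 477.5]), (63.8, 61.2), -88.62)]
cap [(array([ 695.8, -219.1]), array([ 695.6, -218.8]), (21.7, 20.6), -0.47)]
```

```bash
python3 - <<'E'
import cv2
i=cv2.imread('pics/top0.png')[220:350,190:510]
cv2.imwrite('pics/topcrop.png',cv2.resize(i,None,fx=2.5,fy=2.5,interpolation=cv2.INTER_CUBIC))
E
```

```text
(no output)
```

View pics/topcrop.png

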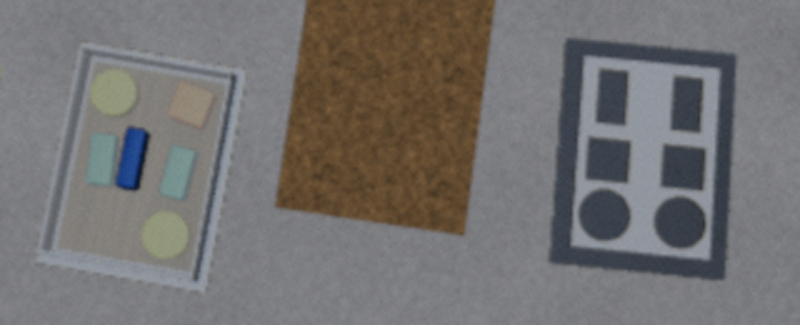

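The crop confirms two round soaps, one square and two bars under the cover, and the tray lying with its x axis roughly along world +x. Next I move above the handle.

```bash
cat > go.py <<'E'
from h import *
from scipy.spatial.transform import Rotation as Ro
def go(x,y,z,yaw=None,n=None):
    "turn (rotvec in tool) and shift (tool axes after turn) to get TCP to x,y,z with tool x-axis at yaw deg (mod 180), z down"
    s=get_state(); E=np.array(s['eef_rot']).reshape(3,3); p=np.array(s['eef_pos'])
    cy=np.degrees(np.arctan2(E[1,0],E[0,0]))
    if yaw is None: yaw=cy
    yaw=cy+((yaw-cy+90)%180-90)
    a=np.radians(yaw); T=np.c_[[np.cos(a),np.sin(a),0],[np.sin(a),-np.cos(a),0],[0,0,-1]]
    rv=Ro.from_matrix(E.T@T).as_rotvec(); d=T.T@(np.array([x,y,z])-p)
    print('at',np.round(p,1),'yaw',round(cy,2),'j7',round(s['joint_pos'][6]),'turn',np.round(rv,4),'shift',np.round(d,1),'rows',max(np.ceil(np.degrees(np.linalg.norm(rv))/7),np.ceil(np.linalg.norm(d)/35)), 't',round(s['clock'],1))
E
python3 - <<'E'
from go import *
go(451,282,205,-8.64)
q=np.array([[62,41],[62,-41],[-8,41],[-8,-41],[-68,41],[-68,-41]],float)
w=np.array([[539.2,-232.4],[533.7,-313.5],[469.9,-227.2],[463.1,-308.8],[410,-222.3],[404,-305.3]])
a=(q-q.mean(0)); b=(w-w.mean(0)); th=np.arctan2((a[:,0]*b[:,1]-a[:,1]*b[:,0]).sum(),(a*b).sum())
M=np.array([[np.cos(th),-np.sin(th)],[np.sin(th),np.cos(th)]]); t=w.mean(0)-M@q.mean(0)
print(t,np.degrees(th),w-q@M.T-t)
E
```

```text
at [270.7 590.5 204.9] yaw 155.37 j7 -1 turn [-1.10e-03 -1.00e-04 -2.79e-01] shift [-2.246e+02 -2.780e+02 -1.000e-01] rows 11.0 t 0.2
[ 474.63791573 -268.58561956] -4.124185717068248 [[-0.22602517 -0.24926585]
 [ 0.17129003  0.43839626]
 [ 0.29271078 -0.08355932]
 [-0.60997402  0.10410279]
 [ 0.23734159  0.501332  ]
 [ 0.13465679 -0.71100589]]
```

Emit:
apply_moves(rows=[[[0, 0, -0.07], [0, 0, 0], 94], [[0, 0, -0.07], [0, 0, 0], 94], [[0, 0, -0.07], [0, 0, 0], 94], [[0, 0, -0.07], [0, 0, 0], 94], [[0, 0, 0], [-25, -31, 0], 94], [[0, 0, 0], [-25, -31, 0], 94], [[0, 0, 0], [-25, -31, 0], 94], [[0, 0, 0], [-25, -31, 0], 94], [[0, 0, 0], [-25, -31, 0], 94], [[0, 0, 0], [-25, -31, 0], 94], [[0, 0, 0], [-25, -31, 0], 94], [[0, 0, 0], [-25, -31, 0], 94], [[0, 0, 0], [-25, -30, 0], 94], [[0, 0, 0], [0, 0, 0], 94], [[0, 0, 0], [0, 0, 0], 94]])

```text
clock: 1.7
eef_pos: [452.2, 281.7, 205.4]
eef_rot: [[-0.988, 0.152, -0.0], [0.152, 0.988, 0.0], [0.0, 0.0, -1.0]]
wrist_force: [-0.9, 0.6, -0.6]
opening: 0.997
grasp_force: 0.0
```

```bash
python3 - <<'E'
from go import *
from m import *
go(451,282,205,-8.64)
c=cap('wrist'); save(c,'w1.png')
hsv=cv2.cvtColor(c['color'],cv2.COLOR_RGB2HSV); H,S,V=[hsv[...,i].astype(int) for i in range(3)]
for b in blobs((H>100)&(H<130)&(S>130),300): print('blue',rect(c,b,90),np.argwhere(b).mean(0)[::-1],b.sum())
E
```

```text
at [452.2 281.7 205.4] yaw 171.27 j7 45 turn [ 0.0001 -0.0002 -0.0016] shift [1.2 0.1 0.4] rows 1.0 t 1.7
blue (array([449.5, 283. ]), array([448.9, 283.3]), (63.9, 19.4), -8.25) [320.34676102 236.90146979] 1837
blue (array([649.8, 226.5]), array([648.9, 230.2]), (66.5, 43.3), -77.53) [299.05827068 429.46052632] 532
```

View pics/w1.png

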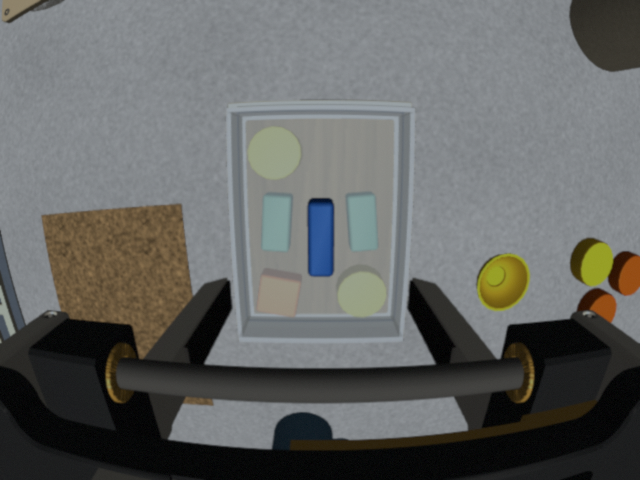

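The wrist view shows the handle centred at px (320,237), between the fingers. Next: descend and grip.

Emit:
apply_moves(rows=[[[0, 0, 0], [1, 1, 30], 94], [[0, 0, 0], [0, 0, 30], 94], [[0, 0, 0], [0, 0, 30], 94], [[0, 0, 0], [0, 0, 30], 94], [[0, 0, 0], [0, 0, 22], 94], [[0, 0, 0], [0, 0, 0], 15], [[0, 0, 0], [0, 0, 0], 15], [[0, 0, 0], [0, 0, 0], 15], [[0, 0, 0], [0, 0, 0], 15], [[0, 0, 0], [0, 0, 0], 15], [[0, 0, 0], [0, 0, 0], 15], [[0, 0, 0], [0, 0, 0], 15], [[0, 0, 0], [0, 0, 0], 15]], grip_force=40)

```text
clock: 3.05
eef_pos: [451.1, 283.6, 63.6]
eef_rot: [[-0.989, 0.149, 0.0], [0.149, 0.989, 0.0], [-0.0, 0.0, -1.0]]
wrist_force: [-0.2, -0.1, 0.3]
opening: 0.354
grasp_force: 0.0
```

Emit:
apply_moves(rows=[[[0, 0, 0], [0, 0, 0], 15], [[0, 0, 0], [0, 0, 0], 15], [[0, 0, 0], [0, 0, 0], 15], [[0, 0, 0], [0, 0, 0], 15], [[0, 0, 0], [0, 0, 0], 15], [[0, 0, 0], [0, 0, -5], 15], [[0, 0, 0], [0, 0, -10], 15], [[0, 0, 0], [0, 0, -15], 15], [[0, 0, 0], [0, 0, -20], 15], [[0, 0, 0], [0, 0, -20], 15], [[0, 0, 0], [0, 0, -10], 15], [[0, 0, 0], [0, 0, 0], 15]])

```text
clock: 4.25
eef_pos: [451.9, 284.3, 145.1]
eef_rot: [[-0.989, 0.149, 0.003], [0.149, 0.989, 0.002], [-0.002, 0.002, -1.0]]
wrist_force: [-0.1, 1.3, -2.3]
opening: 0.228
grasp_force: 40.0
```

```bash
python3 - <<'E'
from go import *
go(530,16,144,-7)
E
```

```text
at [451.9 284.3 145.1] yaw 171.42 j7 45 turn [ 0.0024  0.0024 -0.0276] shift [-110.2 -256.8    1.1] rows 8.0 t 4.2
```

Emit:
apply_moves(rows=[[[0, 0, -0.028], [0, 0, 0], 15], [[0, 0, 0], [-11, -25.7, 0], 15], [[0, 0, 0], [-11, -25.7, 0], 15], [[0, 0, 0], [-11, -25.7, 0], 15], [[0, 0, 0], [-11, -25.7, 0], 15], [[0, 0, 0], [-11, -25.7, 0], 15], [[0, 0, 0], [-11, -25.7, 0], 15], [[0, 0, 0], [-11, -25.7, 0], 15], [[0, 0, 0], [-11, -25.7, 0], 15], [[0, 0, 0], [-11, -25.7, 0], 15], [[0, 0, 0], [-11, -25.7, 0], 15], [[0, 0, 0], [0, 0, 0], 15], [[0, 0, 0], [0, 0, 20], 15], [[0, 0, 0], [0, 0, 20], 15], [[0, 0, 0], [0, 0, 20], 15], [[0, 0, 0], [0, 0, 15], 15], [[0, 0, 0], [0, 0, 0], 15]])

```text
clock: 5.95
eef_pos: [526.4, 15.7, 65.8]
eef_rot: [[-0.993, 0.12, -0.006], [0.12, 0.993, 0.0], [0.006, -0.001, -1.0]]
wrist_force: [-0.5, 0.3, -2.6]
opening: 0.228
grasp_force: 40.0
```

```bash
python3 - <<'E'
from go import *
go(530,16,60,-7)
E
```

```text
at [526.4  15.7  65.8] yaw 173.11 j7 75 turn [-0.0006 -0.006   0.0019] shift [-3.6  0.7  5.8] rows 1.0 t 6.0
```

Emit:
apply_moves(rows=[[[0, 0, 0], [-4, 0, 2], 15], [[0, 0, 0], [0, 0, 2], 15], [[0, 0, 0], [0, 0, 1], 15], [[0, 0, 0], [0, 0, 0.5], 15], [[0, 0, 0], [0, 0, 0], 15]])

```text
clock: 6.45
eef_pos: [533.0, 14.6, 63.3]
eef_rot: [[-0.993, 0.122, 0.0], [0.122, 0.993, 0.0], [-0.0, 0.0, -1.0]]
wrist_force: [-0.4, 0.2, -2.4]
opening: 0.233
grasp_force: 40.0
```

Emit:
apply_moves(rows=[[[0, 0, 0], [0, 0, 1], 15], [[0, 0, 0], [0, 0, 1], 15], [[0, 0, 0], [0, 0, 0], 15], [[0, 0, 0], [0, 0, 0], 15]])

```text
clock: 6.85
eef_pos: [532.8, 14.7, 60.9]
eef_rot: [[-0.993, 0.122, -0.0], [0.122, 0.993, 0.0], [0.0, 0.0, -1.0]]
wrist_force: [-0.1, 0.2, -2.7]
opening: 0.23
grasp_force: 40.0
```

Emit:
apply_moves(rows=[[[0, 0, 0], [0, 0, 1], 15], [[0, 0, 0], [0, 0, 0.7], 15], [[0, 0, 0], [0, 0, 0], 15], [[0, 0, 0], [0, 0, 0], 15]])

```text
clock: 7.25
eef_pos: [532.9, 14.6, 59.4]
eef_rot: [[-0.993, 0.122, 0.0], [0.122, 0.993, 0.0], [-0.0, 0.0, -1.0]]
wrist_force: [-1.2, -0.4, 2.4]
opening: 0.23
grasp_force: 40.0
```

Touched down. Release, retreat upward, and go above the board.

Emit:
apply_moves(rows=[[[0, 0, 0], [0, 0, 0], 60], [[0, 0, 0], [0, 0, 0], 60], [[0, 0, 0], [0, 0, 0], 60], [[0, 0, 0], [0, 0, 0], 60], [[0, 0, 0], [0, 0, 0], 60], [[0, 0, 0], [0, 0, -20], 60], [[0, 0, 0], [0, 0, -25], 80], [[0, 0, 0], [0, 0, -30], 80], [[0, 0, 0], [0, 0, -35], 80], [[0, 0, 0], [0, 0, -35], 80], [[0, 0, 0], [0, 0, 0], 80]], grip_force=20)

```text
clock: 8.35
eef_pos: [536.1, 14.8, 208.7]
eef_rot: [[-0.993, 0.122, 0.009], [0.122, 0.993, 0.001], [-0.009, 0.002, -1.0]]
wrist_force: [1.0, 0.5, 0.2]
opening: 0.851
grasp_force: 0.0
```

```bash
python3 - <<'E'
from go import *
go(440,275,200,-8.64)
c=cap('top'); save(c,'top2.png')
E
```

```text
at [536.1  14.8 208.7] yaw 173.01 j7 76 turn [0.0019 0.0089 0.0288] shift [134.1 242.8   8.7] rows 8.0 t 8.3
```

View pics/top2.png

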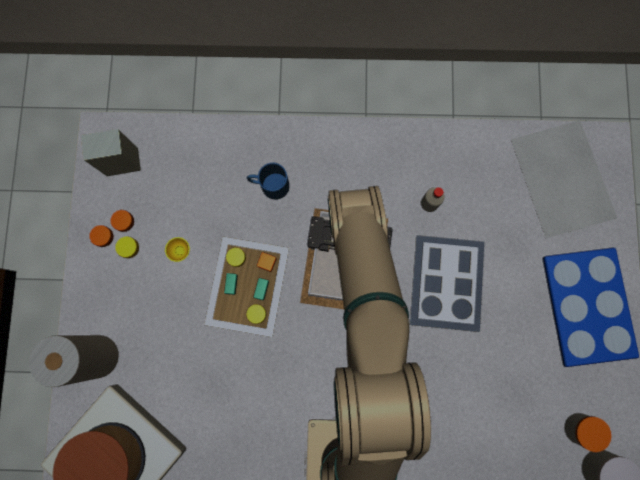

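The cover is on the mat and the five soaps lie uncovered on the board at px (235,257), (267,261), (231,284), (261,289) and (256,314). Next I move to a view position above the board.

Emit:
apply_moves(rows=[[[0, 0, 0.028], [0, 0, 0], 94], [[0, 0, 0], [14, 28, 0], 94], [[0, 0, 0], [14, 28, 0], 94], [[0, 0, 0], [14, 28, 0], 94], [[0, 0, 0], [14, 28, 0], 94], [[0, 0, 0], [14, 28, 0], 94], [[0, 0, 0], [14, 28, 0], 94], [[0, 0, 0], [14, 28, 0], 94], [[0, 0, 0], [14, 28, 0], 94], [[0, 0, 0], [14, 18, 0], 94], [[0, 0, 0], [0, 0, 0], 94], [[0, 0, 0], [0, 0, 0], 94]])

```text
clock: 9.6
eef_pos: [443.8, 271.8, 203.0]
eef_rot: [[-0.989, 0.149, -0.002], [0.149, 0.989, -0.002], [0.002, -0.002, -1.0]]
wrist_force: [-0.2, -0.4, -0.4]
opening: 0.999
grasp_force: 0.0
```

```bash
cat > soap.py <<'E'
from go import *
from m import *
COL={'round':(23,35),'square':(8,19),'bar':(70,95)}
SZ={'round':(52,52),'square':(42,42),'bar':(56,28)}
def soaps(c,x0=330,x1=620,y0=180,y1=385,z=36,amin=60):
    hsv=cv2.cvtColor(c['color'],cv2.COLOR_RGB2HSV); H,S,V=[hsv[...,i].astype(int) for i in range(3)]
    for k,(a,b) in COL.items():
        for m in blobs((H>=a)&(H<=b)&(S>(150 if k!='bar' else 110))&(V>40),amin):
            r=rect(c,m,z); x,y=r[1]
            if x0<x<x1 and y0<y<y1: print(c['n'],k,*r,m.sum(),np.round(np.argwhere(m).mean(0)[::-1]))
E
python3 - <<'E'
from soap import *
go(440,280,200,-8.64)
soaps(cap('top'))
c=cap('wrist'); save(c,'w2.png'); soaps(c,amin=300)
E
```

```text
at [443.8 271.8 203. ] yaw 171.43 j7 44 turn [-0.0024 -0.0017  0.0011] shift [5.  7.5 3. ] rows 1.0 t 9.6
top round [536.7 309. ] [538.8 312.3] (48.8, 28.8) 54.77 114 [236. 253.]
top square [517.6 228.7] [519.7 229.5] (45.1, 41.4) 73.84 219 [266. 260.]
wrist round [522.9 313.7] [524.3 316.7] (54.4, 50.4) -7.18 1152 [376. 298.]
wrist square [512.1 230.6] [511.6 230.7] (48.1, 41.4) -18.86 1694 [290. 298.]
wrist bar [440.5 241.6] [440.4 240. ] (55.6, 26.2) -12.82 1025 [287. 229.]
wrist bar [452.6 322.6] [453.2 323.1] (55.4, 27.1) -3.04 1429 [375. 229.]
```

View pics/w2.png

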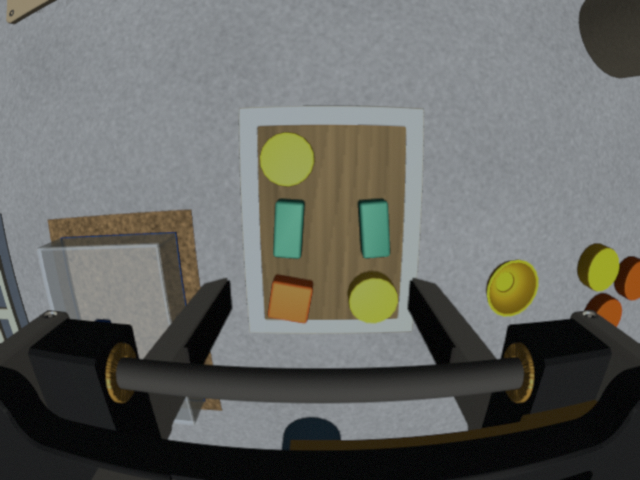

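The wrist view shows all five: rounds at (287,159) and (373,299), bars at (289,229) and (374,229), and the square at (290,299). I'll refine them using depth to isolate the top faces.

```bash
cat > soap.py <<'E'
from go import *
from m import *
COL={'round':(22,40),'square':(5,21),'bar':(70,95)}
def soaps(c,x0=320,x1=620,y0=180,y1=385,zlo=29,zhi=42,amin=300):
    "top faces by colour and depth -> kind, centre of the top face outline, yaw"
    hsv=cv2.cvtColor(c['color'],cv2.COLOR_RGB2HSV); H,S,V=[hsv[...,i].astype(int) for i in range(3)]
    P=pts(c); ok=(P[...,2]>zlo)&(P[...,2]<zhi)&(P[...,0]>x0)&(P[...,0]<x1)&(P[...,1]>y0)&(P[...,1]<y1)
    out=[]
    for k,(a,b) in COL.items():
        for m in blobs((H>=a)&(H<=b)&(S>110)&ok,amin):
            zt=np.median(P[...,2][m]); r=rect(c,m,zt)
            out.append((k,)+r); print(c['n'],k,*r,'z',round(zt,1))
    return out
E
python3 - <<'E'
from soap import *
c=cap('wrist'); print(c['color'][159,287],c['color'][299,373],pts(c)[[159,229,299,299],[287,289,290,373]].round(1).tolist())
soaps(c); soaps(cap('top'),amin=60)
E
```

```text
[156 165  79] [155 164  69] [[375.6, 251.1, 35.1], [441.7, 241.8, 34.2], [513.7, 230.0, 33.4], [526.4, 313.6, 34.3]]
wrist round [374.6 250.6] [374.9 250.8] (50.7, 49.6) -9.28 z 34.8
wrist round [525.9 314. ] [525.8 313.6] (51.5, 49.8) -7.14 z 34.7
wrist square [515.1 229.6] [514.8 229.5] (43.3, 41.8) -18.62 z 34.6
wrist bar [453.2 322.8] [453.5 323.2] (55.4, 27.2) -3.32 z 34.7
wrist bar [441.1 241.3] [441.  239.7] (55.2, 26.4) -12.49 z 34.6
top round [537.5 309.7] [536.7 309.4] (47.2, 26.8) 46.84 z 36.8
top square [518.8 229.3] [520.7 229.9] (43.2, 38.8) 72.89 z 36.7
```

```bash
python3 - <<'E'
from go import *
go(467,-268,203,-4.1)
E
```

```text
at [445.  271.1 203.9] yaw 171.26 j7 44 turn [-0.0011 -0.0002 -0.081 ] shift [ -60.5 -536.1    0.9] rows 16.0 t 9.8
```

Emit:
apply_moves(rows=[[[0, 0, -0.08], [0, 0, 0], 94], [[0, 0, 0], [-4, -36, 0], 94], [[0, 0, 0], [-4, -36, 0], 94], [[0, 0, 0], [-4, -36, 0], 94], [[0, 0, 0], [-4, -36, 0], 94], [[0, 0, 0], [-4, -36, 0], 94], [[0, 0, 0], [-4, -36, 0], 94], [[0, 0, 0], [-4, -36, 0], 94], [[0, 0, 0], [-4, -36, 0], 94], [[0, 0, 0], [-4, -36, 0], 94], [[0, 0, 0], [-4, -36, 0], 94], [[0, 0, 0], [-4, -36, 0], 94], [[0, 0, 0], [-4, -36, 0], 94], [[0, 0, 0], [-4, -36, 0], 94], [[0, 0, 0], [-4, -36, 0], 94], [[0, 0, 0], [-4, -32, 0], 94], [[0, 0, 0], [0, 0, 0], 94], [[0, 0, 0], [0, 0, 0], 94]])

```text
clock: 11.6
eef_pos: [466.0, -267.1, 204.0]
eef_rot: [[-0.997, 0.073, -0.001], [0.073, 0.997, 0.0], [0.001, 0.0, -1.0]]
wrist_force: [-0.2, 0.2, -0.3]
opening: 0.999
grasp_force: 0.0
```

```bash
python3 - <<'E'
from soap import *
go(467,-268,203,-4.1)
c=cap('wrist'); save(c,'w3.png')
hsv=cv2.cvtColor(c['color'],cv2.COLOR_RGB2HSV); V=hsv[...,2].astype(int)
P=pts(c); roi=(abs(P[...,0]-475)<150)&(abs(P[...,1]+268)<125)
print(np.percentile(V[roi],[5,25,50,75,95]))
for zt in (12,):
  for m in blobs((V<115)&roi,150): print(m.sum(),rect(c,m,zt),np.argwhere(m).mean(0)[::-1].round())
E
```

```text
at [ 466.  -267.1  204. ] yaw 175.82 j7 112 turn [ 0.0004 -0.0006 -0.0015] shift [-1.  -0.8  1. ] rows 1.0 t 11.6
[  7.  22.  53. 127. 180.]
10811 (array([ 472.3, -269.4]), array([ 454.1, -267.7]), (243.1, 184.5), -4.15) [318. 208.]
2350 (array([ 409.5, -223.6]), array([ 409.7, -223.7]), (54.6, 54.3), 23.19) [358. 165.]
2353 (array([ 404.2, -305.6]), array([ 403.7, -305.1]), (54.3, 54.2), 84.57) [276. 165.]
1896 (array([ 463.7, -309.9]), array([ 462.9, -309.5]), (45.1, 45.0), 85.3) [277. 223.]
1937 (array([ 469.6, -228. ]), array([ 469.4, -227.9]), (45.7, 45.0), 85.81) [358. 223.]
1485 (array([ 532.8, -314.9]), array([ 532.2, -314.8]), (59.0, 31.2), -4.19) [279. 287.]
1473 (array([ 538.7, -233.1]), array([ 538.5, -233. ]), (58.9, 31.3), -4.26) [356. 287.]
80632 (array([ 801.3, -289.4]), array([ 731.9, -283.4]), (1555.3, 552.0), 85.74) [321. 401.]
```

View pics/w3.png

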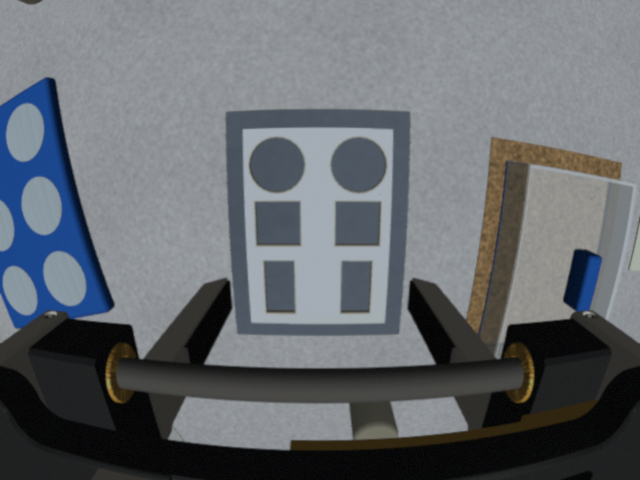

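The tray view shows all six pockets cleanly, with rounds at (277,165) and (359,165), squares at (277,223) and (358,223), and bars at (279,287) and (356,287). Now I pick the first bar.

```bash
python3 - <<'E'
from go import *
go(441,240.7,120,-12.5)
E
```

```text
at [ 466.4 -265.8  204.1] yaw 175.95 j7 112 turn [ 0.0009 -0.0007  0.1474] shift [134.4 489.   84.1] rows 15.0 t 11.7
```

Emit:
apply_moves(rows=[[[0, 0, 0.074], [0, 0, 0], 94], [[0, 0, 0.074], [0, 0, 0], 80], [[0, 0, 0], [9, 33, 5], 60], [[0, 0, 0], [9, 33, 5], 46], [[0, 0, 0], [9, 33, 5], 46], [[0, 0, 0], [9, 33, 5], 46], [[0, 0, 0], [9, 33, 5], 46], [[0, 0, 0], [9, 33, 5], 46], [[0, 0, 0], [9, 33, 5], 46], [[0, 0, 0], [9, 33, 5], 46], [[0, 0, 0], [9, 33, 5], 46], [[0, 0, 0], [9, 33, 5], 46], [[0, 0, 0], [9, 33, 5], 46], [[0, 0, 0], [9, 33, 5], 46], [[0, 0, 0], [9, 33, 5], 46], [[0, 0, 0], [9, 33, 5], 46], [[0, 0, 0], [8, 27, 14], 46], [[0, 0, 0], [0, 0, 0], 46], [[0, 0, 0], [0, 0, 0], 46]])

```text
clock: 13.55
eef_pos: [440.3, 240.9, 120.1]
eef_rot: [[-0.977, 0.213, -0.001], [0.213, 0.977, -0.001], [0.001, -0.001, -1.0]]
wrist_force: [-0.2, 0.1, 0.2]
opening: 0.489
grasp_force: 0.0
```

```bash
python3 - <<'E'
from soap import *
go(441,240.7,20,-12.5)
c=cap('wrist'); soaps(c)
E
```

```text
at [440.3 240.9 120.1] yaw 167.7 j7 46 turn [-0.0008 -0.0011  0.0035] shift [-7.000e-01 -1.000e-01  1.001e+02] rows 3.0 t 13.6
wrist round [375.1 250.3] [375.  250.5] (50.7, 50.6) -88.11 z 34.7
wrist round [514.9 317.7] [514. 317.] (38.3, 31.9) -83.05 z 34.6
wrist square [514.9 229.4] [514.2 229.4] (42.8, 42.1) -19.09 z 34.6
wrist bar [453.1 322.2] [452.4 322.3] (55.2, 28.0) -3.75 z 34.7
wrist bar [441.  240.8] [444.8 239.6] (54.6, 26.4) -12.29 z 34.6
```

Emit:
apply_moves(rows=[[[0, 0, 0], [-0.5, 0, 30], 46], [[0, 0, 0], [0, 0, 30], 46], [[0, 0, 0], [0, 0, 25], 46], [[0, 0, 0], [0, 0, 15], 46], [[0, 0, 0], [0, 0, 0], 46], [[0, 0, 0], [0, 0, 0], 20], [[0, 0, 0], [0, 0, 0], 20], [[0, 0, 0], [0, 0, 0], 20], [[0, 0, 0], [0, 0, 0], 20], [[0, 0, 0], [0, 0, 0], 20], [[0, 0, 0], [0, 0, 0], 20], [[0, 0, 0], [0, 0, 0], 20]], grip_force=25)

```text
clock: 14.8
eef_pos: [443.0, 240.2, 21.4]
eef_rot: [[-0.976, 0.216, 0.002], [0.216, 0.976, 0.001], [-0.002, 0.001, -1.0]]
wrist_force: [-0.7, -1.0, 6.9]
opening: 0.295
grasp_force: 25.0
```

```bash
python3 - <<'E'
from go import *
go(532.6,-314.9,140,-4.15)
E
```

```text
at [443.  240.2  21.4] yaw 167.5 j7 46 turn [ 0.0009  0.0016 -0.1457] shift [-129.5 -547.2 -118.6] rows 17.0 t 14.8
```

Emit:
apply_moves(rows=[[[0, 0, 0], [0, 0, -15], 20], [[0, 0, 0], [0, 0, -35], 20], [[0, 0, -0.073], [0, 0, -35], 20], [[0, 0, -0.073], [0, 0, -33], 20], [[0, 0, 0], [-8, -36, 0], 20], [[0, 0, 0], [-8, -36, 0], 20], [[0, 0, 0], [-8, -36, 0], 20], [[0, 0, 0], [-8, -36, 0], 20], [[0, 0, 0], [-8, -36, 0], 20], [[0, 0, 0], [-8, -36, 0], 20], [[0, 0, 0], [-8, -36, 0], 20], [[0, 0, 0], [-8, -36, 0], 20], [[0, 0, 0], [-8, -36, 0], 20], [[0, 0, 0], [-8, -36, 0], 20], [[0, 0, 0], [-8, -36, 0], 20], [[0, 0, 0], [-8, -36, 0], 20], [[0, 0, 0], [-8, -36, 0], 20], [[0, 0, 0], [-8, -36, 0], 20], [[0, 0, 0], [-8, -36, 0], 20], [[0, 0, 0], [-10, -7, 0], 20]])

```text
clock: 16.8
eef_pos: [530.7, -321.2, 138.5]
eef_rot: [[-0.997, 0.079, -0.001], [0.079, 0.997, -0.004], [0.0, -0.004, -1.0]]
wrist_force: [-0.9, -0.1, -0.8]
opening: 0.298
grasp_force: 25.0
```

Emit:
apply_moves(rows=[[[0, 0, 0], [0, 0, 35], 20], [[0, 0, 0], [0, 0, 35], 20], [[0, 0, 0], [0, 0, 15], 20], [[0, 0, 0], [0, 0, 0], 20], [[0, 0, 0], [0, 0, 0], 20]])

```text
clock: 17.3
eef_pos: [533.3, -315.0, 54.2]
eef_rot: [[-0.997, 0.072, 0.001], [0.072, 0.997, -0.001], [-0.001, -0.0, -1.0]]
wrist_force: [0.8, -0.1, -0.1]
opening: 0.294
grasp_force: 25.0
```

```bash
python3 - <<'E'
from go import *
go(534.5,-315,16,-4.15)
E
```

```text
at [ 533.3 -315.    54.2] yaw 175.9 j7 109 turn [-0.0005  0.001   0.0009] shift [-1.2  0.1 38.2] rows 2.0 t 17.3
```

Emit:
apply_moves(rows=[[[0, 0, 0], [-1, 0, 14], 20], [[0, 0, 0], [0, 0, 10], 20], [[0, 0, 0], [0, 0, 6], 20], [[0, 0, 0], [0, 0, 4], 20], [[0, 0, 0], [0, 0, 2], 20], [[0, 0, 0], [0, 0, 2], 20], [[0, 0, 0], [0, 0, 0], 20], [[0, 0, 0], [0, 0, 0], 20]])

```text
clock: 18.1
eef_pos: [533.9, -315.0, 15.5]
eef_rot: [[-0.997, 0.072, 0.001], [0.072, 0.997, -0.0], [-0.001, -0.0, -1.0]]
wrist_force: [0.1, -0.2, 0.3]
opening: 0.298
grasp_force: 25.0
```

Emit:
apply_moves(rows=[[[0, 0, 0], [0, 0, 0], 40], [[0, 0, 0], [0, 0, 0], 40], [[0, 0, 0], [0, 0, 0], 40], [[0, 0, 0], [0, 0, -10], 40], [[0, 0, 0], [0, 0, -30], 40], [[0, 0, 0], [0, 0, -40], 46], [[0, 0, 0], [0, 0, -40], 46], [[0, 0, 0], [0, 0, 0], 46]])

```text
clock: 18.9
eef_pos: [537.4, -316.9, 141.7]
eef_rot: [[-0.997, 0.072, 0.01], [0.072, 0.997, -0.005], [-0.01, -0.005, -1.0]]
wrist_force: [0.6, -0.6, 0.0]
opening: 0.489
grasp_force: 0.0
```

```bash
cat > seat.py <<'E'
from soap import *
def seat():
    c=cap('wrist'); t=np.array([474.3,-269.5]); a=np.radians(-4.15); M=np.array([[np.cos(a),-np.sin(a)],[np.sin(a),np.cos(a)]])
    for k,a_,mm,sz,yaw in soaps(c,330,640,-390,-160,15,50,200): print('  tray frame',np.round(M.T@(np.array(a_)-t),1))
    return c
E
python3 - <<'E'
from seat import *
seat(); go(453.2,322.8,120,-3.5)
E
```

```text
wrist bar [ 531.4 -314.3] [ 533.7 -313.9] (55.6, 26.4) -4.63 z 28.6
  tray frame [ 60.2 -40.6]
at [ 535.7 -316.   138.9] yaw 175.88 j7 110 turn [-0.0028  0.0062 -0.0109] shift [121.3 632.5  18.9] rows 19.0 t 18.9
```

Bar 1 is seated. Next is bar 2.

Emit:
apply_moves(rows=[[[0, 0, -0.01], [7, 36, 0], 46], [[0, 0, 0], [7, 36, 0], 46], [[0, 0, 0], [7, 36, 0], 46], [[0, 0, 0], [7, 36, 0], 46], [[0, 0, 0], [7, 36, 0], 46], [[0, 0, 0], [7, 36, 0], 46], [[0, 0, 0], [7, 36, 0], 46], [[0, 0, 0], [7, 36, 0], 46], [[0, 0, 0], [7, 36, 0], 46], [[0, 0, 0], [7, 36, 0], 46], [[0, 0, 0], [7, 36, 0], 46], [[0, 0, 0], [7, 36, 0], 46], [[0, 0, 0], [7, 36, 0], 46], [[0, 0, 0], [7, 36, 0], 46], [[0, 0, 0], [7, 36, 0], 46], [[0, 0, 0], [7, 36, 0], 46], [[0, 0, 0], [7, 36, 10], 46], [[0, 0, 0], [1, 20, 10], 46], [[0, 0, 0], [0, 0, 0], 46], [[0, 0, 0], [0, 0, 0], 46]])

```text
clock: 20.95
eef_pos: [452.6, 322.0, 114.4]
eef_rot: [[-0.998, 0.062, -0.002], [0.062, 0.998, -0.002], [0.002, -0.002, -1.0]]
wrist_force: [-0.0, -0.7, -0.1]
opening: 0.49
grasp_force: 0.0
```

```bash
python3 - <<'E'
from soap import *
go(453,322.5,20,-3.5)
c=cap('wrist'); soaps(c)
E
```

```text
at [452.6 322.  114.4] yaw 176.47 j7 46 turn [-0.0024 -0.0017 -0.0005] shift [-0.4  0.5 94.4] rows 3.0 t 20.9
wrist round [375.2 251.6] [375. 252.] (51.0, 50.9) -21.05 z 34.7
wrist round [524.2 314. ] [524.8 314.2] (49.9, 49.6) 86.74 z 34.7
wrist square [503.6 230. ] [502.2 230.3] (34.8, 25.1) 65.31 z 34.4
wrist bar [453. 324.] [455.9 324. ] (54.4, 26.0) -4.08 z 34.7
```

Emit:
apply_moves(rows=[[[0, 0, 0], [0.5, 1.5, 30], 46], [[0, 0, 0], [0, 0, 30], 46], [[0, 0, 0], [0, 0, 20], 46], [[0, 0, 0], [0, 0, 13], 46], [[0, 0, 0], [0, 0, 0], 46], [[0, 0, 0], [0, 0, 0], 20], [[0, 0, 0], [0, 0, 0], 20], [[0, 0, 0], [0, 0, 0], 20], [[0, 0, 0], [0, 0, 0], 20], [[0, 0, 0], [0, 0, 0], 20], [[0, 0, 0], [0, 0, 0], 20], [[0, 0, 0], [0, 0, 0], 20]])

```text
clock: 22.2
eef_pos: [453.6, 325.3, 23.4]
eef_rot: [[-0.998, 0.062, 0.002], [0.062, 0.998, 0.001], [-0.002, 0.001, -1.0]]
wrist_force: [0.3, -0.7, 6.5]
opening: 0.298
grasp_force: 25.0
```

```bash
python3 - <<'E'
from go import *
go(538.6,-233.1,140,-4.15)
E
```

```text
at [453.6 325.3  23.4] yaw 176.46 j7 46 turn [0.0011 0.0016 0.0106] shift [-125.1 -550.8 -116.6] rows 17.0 t 22.2
```

Emit:
apply_moves(rows=[[[0, 0, 0.01], [0, 0, -15], 20], [[0, 0, 0], [0, 0, -35], 20], [[0, 0, 0], [0, 0, -35], 20], [[0, 0, 0], [0, 0, -31], 20], [[0, 0, 0], [-8, -36, 0], 20], [[0, 0, 0], [-8, -36, 0], 20], [[0, 0, 0], [-8, -36, 0], 20], [[0, 0, 0], [-8, -36, 0], 20], [[0, 0, 0], [-8, -36, 0], 20], [[0, 0, 0], [-8, -36, 0], 20], [[0, 0, 0], [-8, -36, 0], 20], [[0, 0, 0], [-8, -36, 0], 20], [[0, 0, 0], [-8, -36, 0], 20], [[0, 0, 0], [-8, -36, 0], 20], [[0, 0, 0], [-8, -36, 0], 20], [[0, 0, 0], [-8, -36, 0], 20], [[0, 0, 0], [-8, -36, 0], 20], [[0, 0, 0], [-8, -36, 0], 20], [[0, 0, 0], [-8, -36, 0], 20], [[0, 0, 0], [-5, -11, 0], 20]])

```text
clock: 24.2
eef_pos: [537.4, -238.9, 138.4]
eef_rot: [[-0.997, 0.077, 0.0], [0.077, 0.997, -0.003], [-0.0, -0.003, -1.0]]
wrist_force: [-0.7, 0.3, -0.3]
opening: 0.293
grasp_force: 25.0
```

Emit:
apply_moves(rows=[[[0, 0, 0], [0, 0, 35], 20], [[0, 0, 0], [0, 0, 35], 20], [[0, 0, 0], [0, 0, 15], 20], [[0, 0, 0], [0, 0, 0], 20], [[0, 0, 0], [0, 0, 0], 20]])

```text
clock: 24.7
eef_pos: [538.4, -232.8, 53.6]
eef_rot: [[-0.997, 0.071, 0.0], [0.071, 0.997, 0.0], [-0.0, 0.0, -1.0]]
wrist_force: [0.8, 0.2, 0.6]
opening: 0.293
grasp_force: 25.0
```

```bash
python3 - <<'E'
from go import *
go(539.1,-233.1,17.4,-4.15)
E
```

```text
at [ 538.4 -232.8   53.6] yaw 175.94 j7 102 turn [0.0004 0.0002 0.0015] shift [-0.7 -0.2 36.2] rows 2.0 t 24.7
```

Emit:
apply_moves(rows=[[[0, 0, 0], [-0.5, 0, 12], 20], [[0, 0, 0], [0, 0, 10], 20], [[0, 0, 0], [0, 0, 6], 20], [[0, 0, 0], [0, 0, 4], 20], [[0, 0, 0], [0, 0, 2], 20], [[0, 0, 0], [0, 0, 2], 20], [[0, 0, 0], [0, 0, 0], 20], [[0, 0, 0], [0, 0, 0], 20]])

```text
clock: 25.5
eef_pos: [538.7, -233.8, 17.5]
eef_rot: [[-0.997, 0.072, 0.001], [0.072, 0.997, -0.0], [-0.001, -0.0, -1.0]]
wrist_force: [-0.3, 0.8, 0.8]
opening: 0.296
grasp_force: 25.0
```

Emit:
apply_moves(rows=[[[0, 0, 0], [0, 0, 0], 40], [[0, 0, 0], [0, 0, 0], 40], [[0, 0, 0], [0, 0, 0], 40], [[0, 0, 0], [0, 0, -10], 40], [[0, 0, 0], [0, 0, -30], 40], [[0, 0, 0], [0, 0, -40], 60], [[0, 0, 0], [0, 0, -40], 60], [[0, 0, 0], [0, 0, 0], 60]])

```text
clock: 26.3
eef_pos: [542.3, -235.2, 143.4]
eef_rot: [[-0.997, 0.072, 0.01], [0.072, 0.997, -0.004], [-0.011, -0.003, -1.0]]
wrist_force: [0.7, -0.7, 0.1]
opening: 0.627
grasp_force: 0.0
```

```bash
python3 - <<'E'
from seat import *
seat(); go(515,229.7,120,-18.8)
E
```

```text
wrist bar [ 531.6 -311.9] [ 530.6 -311.9] (55.5, 29.5) -4.33 z 28.5
wrist bar [ 537.6 -233.3] [ 541.6 -232.5] (56.1, 26.5) -4.63 z 28.6
  tray frame [ 60.2 -38.1]
  tray frame [60.5 40.7]
at [ 540.6 -234.5  140.8] yaw 175.88 j7 103 turn [-0.0012  0.0066  0.2562] shift [173.8 431.2  20.8] rows 14.0 t 26.4
```

Emit:
apply_moves(rows=[[[0, 0, 0.128], [0, 0, 0], 60], [[0, 0, 0.128], [0, 0, 0], 60], [[0, 0, 0], [13, 32, 0], 60], [[0, 0, 0], [13, 32, 0], 60], [[0, 0, 0], [13, 32, 0], 60], [[0, 0, 0], [13, 32, 0], 60], [[0, 0, 0], [13, 32, 0], 60], [[0, 0, 0], [13, 32, 0], 60], [[0, 0, 0], [13, 32, 0], 60], [[0, 0, 0], [13, 32, 0], 60], [[0, 0, 0], [13, 32, 0], 60], [[0, 0, 0], [13, 32, 0], 60], [[0, 0, 0], [13, 32, 0], 60], [[0, 0, 0], [13, 32, 5], 60], [[0, 0, 0], [13, 32, 10], 60], [[0, 0, 0], [5, 15, 10], 60], [[0, 0, 0], [0, 0, 0], 60], [[0, 0, 0], [0, 0, 0], 60]])

```text
clock: 28.15
eef_pos: [512.2, 228.3, 111.6]
eef_rot: [[-0.946, 0.323, -0.002], [0.323, 0.946, -0.002], [0.001, -0.003, -1.0]]
wrist_force: [0.2, -0.7, -0.0]
opening: 0.635
grasp_force: 0.0
```

```bash
python3 - <<'E'
from soap import *
go(515,229.7,20,-18.8)
c=cap('wrist'); soaps(c)
E
```

```text
at [512.2 228.3 111.6] yaw 161.16 j7 46 turn [-0.0027 -0.0007 -0.0008] shift [-2.2  2.3 91.6] rows 3.0 t 28.1
wrist round [376.1 250.4] [376.4 250.5] (51.0, 50.5) 78.92 z 34.7
wrist round [526.9 313.1] [526.4 312.7] (50.3, 49.8) 72.52 z 34.7
wrist square [515.6 229.2] [515.4 229.2] (42.1, 41.4) -18.81 z 34.7
```

Emit:
apply_moves(rows=[[[0, 0, 0], [-1.5, 1, 30], 60], [[0, 0, 0], [0, 0, 30], 60], [[0, 0, 0], [0, 0, 20], 60], [[0, 0, 0], [0, 0, 13], 60], [[0, 0, 0], [0, 0, 0], 60], [[0, 0, 0], [0, 0, 0], 34], [[0, 0, 0], [0, 0, 0], 34], [[0, 0, 0], [0, 0, 0], 34], [[0, 0, 0], [0, 0, 0], 34], [[0, 0, 0], [0, 0, 0], 34], [[0, 0, 0], [0, 0, 0], 34], [[0, 0, 0], [0, 0, 0], 34]])

```text
clock: 29.4
eef_pos: [515.1, 231.0, 20.4]
eef_rot: [[-0.947, 0.322, 0.002], [0.322, 0.947, 0.001], [-0.002, 0.001, -1.0]]
wrist_force: [-0.6, -1.3, 7.1]
opening: 0.444
grasp_force: 25.0
```

```bash
python3 - <<'E'
from go import *
go(463.3,-309.8,140,-4.15)
E
```

```text
at [515.1 231.   20.4] yaw 161.21 j7 46 turn [ 0.0009  0.0017 -0.2555] shift [  12.6 -543.1 -119.6] rows 16.0 t 29.4
```

Emit:
apply_moves(rows=[[[0, 0, 0], [0, 0, -15], 34], [[0, 0, 0], [0, 0, -35], 34], [[0, 0, -0.128], [0, 0, -35], 34], [[0, 0, -0.128], [0, 0, -34], 34], [[0, 0, 0], [1, -36, 0], 34], [[0, 0, 0], [1, -36, 0], 34], [[0, 0, 0], [1, -36, 0], 34], [[0, 0, 0], [1, -36, 0], 34], [[0, 0, 0], [1, -36, 0], 34], [[0, 0, 0], [1, -36, 0], 34], [[0, 0, 0], [1, -36, 0], 34], [[0, 0, 0], [1, -36, 0], 34], [[0, 0, 0], [1, -36, 0], 34], [[0, 0, 0], [1, -36, 0], 34], [[0, 0, 0], [1, -36, 0], 34], [[0, 0, 0], [1, -36, 0], 34], [[0, 0, 0], [0, -36, 0], 34], [[0, 0, 0], [0, -36, 0], 34], [[0, 0, 0], [0, -36, 0], 34], [[0, 0, 0], [0, -3, 0], 34]])

```text
clock: 31.4
eef_pos: [461.9, -316.0, 139.2]
eef_rot: [[-0.997, 0.079, 0.001], [0.079, 0.997, -0.004], [-0.001, -0.004, -1.0]]
wrist_force: [-0.7, 0.2, 0.4]
opening: 0.442
grasp_force: 25.0
```

Emit:
apply_moves(rows=[[[0, 0, 0], [0, 0, 35], 34], [[0, 0, 0], [0, 0, 35], 34], [[0, 0, 0], [0, 0, 15], 34], [[0, 0, 0], [0, 0, 0], 34], [[0, 0, 0], [0, 0, 0], 34]])

```text
clock: 31.9
eef_pos: [463.8, -309.4, 54.0]
eef_rot: [[-0.997, 0.071, 0.0], [0.071, 0.997, -0.0], [-0.0, -0.0, -1.0]]
wrist_force: [0.7, -0.4, -0.4]
opening: 0.443
grasp_force: 25.0
```

```bash
python3 - <<'E'
from go import *
go(463.2,-309.8,14.4,-4.15)
E
```

```text
at [ 463.8 -309.4   54. ] yaw 175.93 j7 111 turn [-0.      0.0004  0.0014] shift [ 0.6 -0.4 39.6] rows 2.0 t 31.9
```

Emit:
apply_moves(rows=[[[0, 0, 0], [0.5, -0.3, 14], 34], [[0, 0, 0], [0, 0, 10], 34], [[0, 0, 0], [0, 0, 7], 34], [[0, 0, 0], [0, 0, 4], 34], [[0, 0, 0], [0, 0, 2], 34], [[0, 0, 0], [0, 0, 2], 34], [[0, 0, 0], [0, 0, 0], 34], [[0, 0, 0], [0, 0, 0], 34]])

```text
clock: 32.7
eef_pos: [463.1, -310.3, 14.5]
eef_rot: [[-0.997, 0.072, 0.001], [0.072, 0.997, -0.0], [-0.001, -0.0, -1.0]]
wrist_force: [-0.2, 0.6, 0.2]
opening: 0.445
grasp_force: 25.0
```

Emit:
apply_moves(rows=[[[0, 0, 0], [0, 0, 0], 54], [[0, 0, 0], [0, 0, 0], 54], [[0, 0, 0], [0, 0, 0], 54], [[0, 0, 0], [0, 0, -10], 54], [[0, 0, 0], [0, 0, -30], 54], [[0, 0, 0], [0, 0, -40], 70], [[0, 0, 0], [0, 0, -40], 70], [[0, 0, 0], [0, 0, 0], 70]])

```text
clock: 33.5
eef_pos: [466.2, -312.2, 140.0]
eef_rot: [[-0.997, 0.072, 0.009], [0.072, 0.997, -0.006], [-0.009, -0.005, -1.0]]
wrist_force: [0.2, 0.7, -0.3]
opening: 0.737
grasp_force: 0.0
```

```bash
python3 - <<'E'
from seat import *
seat(); go(526,314,120,-4.15)
E
```

```text
wrist square [ 463.6 -309.8] [ 463.2 -309.8] (42.3, 41.1) -4.05 z 28.6
wrist bar [ 528.7 -314.3] [ 528.3 -314.2] (58.5, 26.6) -4.84 z 28.6
wrist bar [ 516.4 -224.7] [ 516.2 -226.1] (29.2, 10.8) 31.33 z 28.2
  tray frame [ -7.8 -41. ]
  tray frame [ 57.5 -40.7]
  tray frame [38.7 47.7]
at [ 464.7 -311.3  137.6] yaw 175.87 j7 112 turn [-0.003   0.0058  0.0004] shift [-15.9 628.1  17.6] rows 18.0 t 33.5
```

Emit:
apply_moves(rows=[[[0, 0, 0], [-1, 36, 0], 70], [[0, 0, 0], [-1, 36, 0], 70], [[0, 0, 0], [-1, 36, 0], 70], [[0, 0, 0], [-1, 36, 0], 70], [[0, 0, 0], [-1, 36, 0], 70], [[0, 0, 0], [-1, 36, 0], 70], [[0, 0, 0], [-1, 36, 0], 70], [[0, 0, 0], [-1, 36, 0], 70], [[0, 0, 0], [-1, 36, 0], 70], [[0, 0, 0], [-1, 36, 0], 70], [[0, 0, 0], [-1, 36, 0], 70], [[0, 0, 0], [-1, 36, 0], 70], [[0, 0, 0], [-1, 36, 0], 70], [[0, 0, 0], [-1, 36, 0], 70], [[0, 0, 0], [-1, 36, 0], 70], [[0, 0, 0], [-1, 36, 5], 70], [[0, 0, 0], [0, 36, 8], 70], [[0, 0, 0], [0, 17, 8], 70], [[0, 0, 0], [0, 0, 0], 70], [[0, 0, 0], [0, 0, 0], 70]])

```text
clock: 35.55
eef_pos: [523.5, 313.7, 112.4]
eef_rot: [[-0.997, 0.073, -0.002], [0.073, 0.997, -0.003], [0.001, -0.003, -1.0]]
wrist_force: [0.5, -0.1, -0.3]
opening: 0.742
grasp_force: 0.0
```

```bash
python3 - <<'E'
from soap import *
go(526,314,20,-4.15)
c=cap('wrist'); soaps(c)
E
```

```text
at [523.5 313.7 112.4] yaw 175.83 j7 51 turn [-0.0029 -0.0015 -0.0003] shift [-2.5  0.5 92.4] rows 3.0 t 35.5
wrist round [376.  251.6] [376.5 251.9] (51.6, 50.7) 12.2 z 34.7
wrist round [526.8 314. ] [526.4 314.1] (50.8, 50.7) 61.16 z 34.7
```

Emit:
apply_moves(rows=[[[0, 0, 0], [-1.5, 0, 30], 70], [[0, 0, 0], [0, 0, 30], 70], [[0, 0, 0], [0, 0, 20], 70], [[0, 0, 0], [0, 0, 12], 70], [[0, 0, 0], [0, 0, 0], 70], [[0, 0, 0], [0, 0, 0], 44], [[0, 0, 0], [0, 0, 0], 44], [[0, 0, 0], [0, 0, 0], 44], [[0, 0, 0], [0, 0, 0], 44], [[0, 0, 0], [0, 0, 0], 44], [[0, 0, 0], [0, 0, 0], 44], [[0, 0, 0], [0, 0, 0], 44]])

```text
clock: 36.8
eef_pos: [526.2, 316.2, 22.5]
eef_rot: [[-0.997, 0.072, 0.002], [0.072, 0.997, 0.001], [-0.002, 0.001, -1.0]]
wrist_force: [0.1, -1.0, 6.7]
opening: 0.545
grasp_force: 25.0
```

```bash
python3 - <<'E'
from go import *
go(409.6,-223.6,140,-4.15)
E
```

```text
at [526.2 316.2  22.5] yaw 175.88 j7 50 turn [0.0008 0.0016 0.0005] shift [  77.3 -546.8 -117.5] rows 17.0 t 36.8
```

Emit:
apply_moves(rows=[[[0, 0, 0], [0, 0, -15], 44], [[0, 0, 0], [0, 0, -35], 44], [[0, 0, 0], [0, 0, -35], 44], [[0, 0, 0], [0, 0, -32], 44], [[0, 0, 0], [5, -36, 0], 44], [[0, 0, 0], [5, -36, 0], 44], [[0, 0, 0], [5, -36, 0], 44], [[0, 0, 0], [5, -36, 0], 44], [[0, 0, 0], [5, -36, 0], 44], [[0, 0, 0], [5, -36, 0], 44], [[0, 0, 0], [5, -36, 0], 44], [[0, 0, 0], [5, -36, 0], 44], [[0, 0, 0], [5, -36, 0], 44], [[0, 0, 0], [5, -36, 0], 44], [[0, 0, 0], [5, -36, 0], 44], [[0, 0, 0], [5, -36, 0], 44], [[0, 0, 0], [5, -36, 0], 44], [[0, 0, 0], [5, -36, 0], 44], [[0, 0, 0], [5, -36, 0], 44], [[0, 0, 0], [2, -7, 0], 44]])

```text
clock: 38.8
eef_pos: [408.4, -228.6, 139.1]
eef_rot: [[-0.997, 0.078, 0.001], [0.078, 0.997, -0.003], [-0.001, -0.003, -1.0]]
wrist_force: [-0.1, -0.4, -0.6]
opening: 0.547
grasp_force: 25.0
```

Emit:
apply_moves(rows=[[[0, 0, 0], [0, 0, 35], 44], [[0, 0, 0], [0, 0, 35], 44], [[0, 0, 0], [0, 0, 15], 44], [[0, 0, 0], [0, 0, 0], 44], [[0, 0, 0], [0, 0, 0], 44]])

```text
clock: 39.3
eef_pos: [409.9, -223.6, 53.9]
eef_rot: [[-0.997, 0.071, 0.001], [0.071, 0.997, 0.0], [-0.0, 0.0, -1.0]]
wrist_force: [-0.1, 0.7, -1.0]
opening: 0.547
grasp_force: 25.0
```

```bash
python3 - <<'E'
from go import *
go(409.4,-223.6,16.5,-4.15)
E
```

```text
at [ 409.9 -223.6   53.9] yaw 175.94 j7 105 turn [0.0001 0.0005 0.0015] shift [ 0.5 -0.  37.4] rows 2.0 t 39.3
```

Emit:
apply_moves(rows=[[[0, 0, 0], [0.5, 0, 13], 44], [[0, 0, 0], [0, 0, 10], 44], [[0, 0, 0], [0, 0, 6], 44], [[0, 0, 0], [0, 0, 4], 44], [[0, 0, 0], [0, 0, 2], 44], [[0, 0, 0], [0, 0, 2], 44], [[0, 0, 0], [0, 0, 0], 44], [[0, 0, 0], [0, 0, 0], 44]])

```text
clock: 40.1
eef_pos: [409.0, -224.1, 16.5]
eef_rot: [[-0.997, 0.072, 0.0], [0.072, 0.997, -0.0], [-0.0, -0.0, -1.0]]
wrist_force: [0.1, -0.4, 0.9]
opening: 0.546
grasp_force: 25.0
```

Emit:
apply_moves(rows=[[[0, 0, 0], [0, 0, 0], 64], [[0, 0, 0], [0, 0, 0], 64], [[0, 0, 0], [0, 0, 0], 64], [[0, 0, 0], [0, 0, -10], 64], [[0, 0, 0], [0, 0, -30], 64], [[0, 0, 0], [0, 0, -40], 70], [[0, 0, 0], [0, 0, -40], 70], [[0, 0, 0], [0, 0, 0], 70]])

```text
clock: 40.9
eef_pos: [411.9, -225.6, 141.1]
eef_rot: [[-0.997, 0.072, 0.009], [0.072, 0.997, -0.004], [-0.009, -0.004, -1.0]]
wrist_force: [1.1, -0.6, -0.5]
opening: 0.745
grasp_force: 0.0
```

```bash
python3 - <<'E'
from seat import *
seat(); go(375.5,251.3,120,-4.15)
E
```

```text
wrist round [ 409.2 -223.7] [ 408.9 -223.7] (51.5, 49.4) -4.07 z 28.7
wrist square [ 447.3 -319.1] [ 449.1 -319.6] (40.5, 17.8) -49.96 z 28.2
wrist bar [ 513.1 -305.2] [ 515.2 -303.4] (29.9, 18.5) -5.83 z 27.9
wrist bar [ 518.3 -231.8] [ 518.5 -231.9] (28.4, 26.0) -4.05 z 28.3
  tray frame [-68.2  41. ]
  tray frame [-23.3 -51.4]
  tray frame [ 41.3 -32.8]
  tray frame [41.2 40.8]
at [ 410.5 -224.9  139. ] yaw 175.87 j7 106 turn [-0.0023  0.0056  0.0003] shift [ 69.4 472.5  19. ] rows 14.0 t 41.0
```

Emit:
apply_moves(rows=[[[0, 0, 0], [5, 36, 0], 70], [[0, 0, 0], [5, 36, 0], 70], [[0, 0, 0], [5, 36, 0], 70], [[0, 0, 0], [5, 36, 0], 70], [[0, 0, 0], [5, 36, 0], 70], [[0, 0, 0], [5, 36, 0], 70], [[0, 0, 0], [5, 36, 0], 70], [[0, 0, 0], [5, 36, 0], 70], [[0, 0, 0], [5, 36, 0], 70], [[0, 0, 0], [5, 36, 0], 70], [[0, 0, 0], [5, 36, 0], 70], [[0, 0, 0], [5, 36, 5], 70], [[0, 0, 0], [5, 36, 10], 70], [[0, 0, 0], [4, 5, 5], 70], [[0, 0, 0], [0, 0, 0], 70], [[0, 0, 0], [0, 0, 0], 70]])

```text
clock: 42.55
eef_pos: [373.4, 250.9, 115.7]
eef_rot: [[-0.997, 0.073, -0.002], [0.073, 0.997, -0.002], [0.002, -0.002, -1.0]]
wrist_force: [-0.5, -0.3, 0.2]
opening: 0.744
grasp_force: 0.0
```

```bash
python3 - <<'E'
from soap import *
go(375.5,251.3,20,-4.15)
c=cap('wrist'); soaps(c,300)
E
```

```text
at [373.4 250.9 115.7] yaw 175.83 j7 46 turn [-0.0023 -0.0016 -0.0004] shift [-2.1  0.6 95.7] rows 3.0 t 42.5
wrist round [373.8 250.3] [373.4 250.5] (51.3, 50.5) 20.19 z 34.7
```

Emit:
apply_moves(rows=[[[0, 0, 0], [0, 0, 30], 70], [[0, 0, 0], [0, 0, 30], 70], [[0, 0, 0], [0, 0, 20], 70], [[0, 0, 0], [0, 0, 15], 70], [[0, 0, 0], [0, 0, 0], 70], [[0, 0, 0], [0, 0, 0], 44], [[0, 0, 0], [0, 0, 0], 44], [[0, 0, 0], [0, 0, 0], 44], [[0, 0, 0], [0, 0, 0], 44], [[0, 0, 0], [0, 0, 0], 44], [[0, 0, 0], [0, 0, 0], 44], [[0, 0, 0], [0, 0, 0], 44]])

```text
clock: 43.8
eef_pos: [374.7, 252.7, 22.2]
eef_rot: [[-0.997, 0.072, 0.002], [0.072, 0.997, 0.001], [-0.001, 0.001, -1.0]]
wrist_force: [1.3, -1.4, 7.0]
opening: 0.552
grasp_force: 25.0
```

```bash
python3 - <<'E'
from go import *
go(404.1,-305.4,140,-4.15)
E
```

```text
at [374.7 252.7  22.2] yaw 175.86 j7 45 turn [0.0008 0.0015 0.0001] shift [ -69.7 -554.5 -117.8] rows 17.0 t 43.8
```

Emit:
apply_moves(rows=[[[0, 0, 0], [0, 0, -15], 44], [[0, 0, 0], [0, 0, -35], 44], [[0, 0, 0], [0, 0, -35], 44], [[0, 0, 0], [0, 0, -32], 44], [[0, 0, 0], [-14, -34, 0], 44], [[0, 0, 0], [-14, -34, 0], 44], [[0, 0, 0], [-14, -34, 0], 44], [[0, 0, 0], [-14, -34, 0], 44], [[0, 0, 0], [-14, -34, 0], 44], [[0, 0, 0], [0, -36, 0], 44], [[0, 0, 0], [0, -36, 0], 44], [[0, 0, 0], [0, -36, 0], 44], [[0, 0, 0], [0, -36, 0], 44], [[0, 0, 0], [0, -36, 0], 44], [[0, 0, 0], [0, -36, 0], 44], [[0, 0, 0], [0, -36, 0], 44], [[0, 0, 0], [0, -36, 0], 44], [[0, 0, 0], [0, -36, 0], 44], [[0, 0, 0], [0, -36, 0], 44], [[0, 0, 0], [0, -25, 0], 44]])

```text
clock: 45.8
eef_pos: [403.3, -308.6, 138.6]
eef_rot: [[-0.997, 0.074, 0.0], [0.074, 0.997, -0.001], [-0.001, -0.001, -1.0]]
wrist_force: [-0.1, 0.3, 0.4]
opening: 0.548
grasp_force: 25.0
```

Emit:
apply_moves(rows=[[[0, 0, 0], [0, 0, 35], 44], [[0, 0, 0], [0, 0, 35], 44], [[0, 0, 0], [0, 0, 15], 44], [[0, 0, 0], [0, 0, 0], 44], [[0, 0, 0], [0, 0, 0], 44]])

```text
clock: 46.3
eef_pos: [404.2, -305.9, 53.7]
eef_rot: [[-0.997, 0.072, 0.0], [0.072, 0.997, -0.0], [-0.0, -0.0, -1.0]]
wrist_force: [0.1, 0.0, -0.7]
opening: 0.546
grasp_force: 25.0
```

```bash
python3 - <<'E'
from go import *
go(404.2,-305.4,16.2,-4.15)
E
```

```text
at [ 404.2 -305.9   53.7] yaw 175.9 j7 113 turn [-0.      0.0001  0.0008] shift [ 0.   0.5 37.5] rows 2.0 t 46.3
```

Emit:
apply_moves(rows=[[[0, 0, 0], [0, 0.5, 13], 44], [[0, 0, 0], [0, 0, 10], 44], [[0, 0, 0], [0, 0, 6], 44], [[0, 0, 0], [0, 0, 4], 44], [[0, 0, 0], [0, 0, 2], 44], [[0, 0, 0], [0, 0, 2.5], 44], [[0, 0, 0], [0, 0, 0], 44], [[0, 0, 0], [0, 0, 0], 44]])

```text
clock: 47.1
eef_pos: [404.2, -305.5, 15.9]
eef_rot: [[-0.997, 0.072, 0.0], [0.072, 0.997, -0.0], [-0.0, -0.0, -1.0]]
wrist_force: [-0.4, 0.4, 0.7]
opening: 0.549
grasp_force: 25.0
```

Emit:
apply_moves(rows=[[[0, 0, 0], [0, 0, 0], 62], [[0, 0, 0], [0, 0, 0], 62], [[0, 0, 0], [0, 0, 0], 62], [[0, 0, 0], [0, 0, -10], 62], [[0, 0, 0], [0, 0, -30], 62], [[0, 0, 0], [0, 0, -40], 94], [[0, 0, 0], [0, 0, -40], 94], [[0, 0, 0], [-20, 15, -35], 94], [[0, 0, 0], [-20, 15, -35], 94], [[0, 0, 0], [-20, 12, 0], 94], [[0, 0, 0], [0, 0, 0], 94], [[0, 0, 0], [0, 0, 0], 94]])

```text
clock: 48.3
eef_pos: [466.0, -267.6, 205.8]
eef_rot: [[-0.997, 0.071, -0.001], [0.071, 0.997, 0.0], [0.001, -0.0, -1.0]]
wrist_force: [0.4, -0.4, 0.1]
opening: 1.001
grasp_force: 0.0
```

```bash
python3 - <<'E'
from seat import *
c=seat(); save(c,'w4.png')
go(533,15,120,-7)
c=cap('top'); save(c,'top4.png')
hsv=cv2.cvtColor(c['color'],cv2.COLOR_RGB2HSV); H,S,V=[hsv[...,i].astype(int) for i in range(3)]
for b in blobs((H>100)&(H<130)&(S>130),20):
    r=rect(c,b,86)
    if r[2][0]<90: print('blue',r,b.sum())
E
```

```text
wrist round [ 404.1 -304.5] [ 404.3 -304.3] (50.1, 49.2) 85.61 z 28.8
wrist round [ 410.9 -224.4] [ 410.4 -224.5] (50.1, 49.1) 87.11 z 28.7
wrist square [ 463.7 -309. ] [ 463.6 -308.9] (41.6, 41.3) 85.95 z 28.7
wrist bar [ 529.9 -313.5] [ 529.7 -313.4] (56.3, 26.8) -5.32 z 28.6
wrist bar [ 536.1 -234.1] [ 536.1 -233.9] (56.9, 26.9) -4.41 z 28.6
  tray frame [-67.5 -40. ]
  tray frame [-66.5  40.4]
  tray frame [ -7.7 -40.2]
  tray frame [ 58.6 -39.9]
  tray frame [59.1 39.8]
at [ 465.3 -268.1  205.4] yaw 175.85 j7 109 turn [-0.0001 -0.0022  0.0497] shift [-32.7 289.3  85.4] rows 9.0 t 48.4
blue (array([532.8,  15.9]), array([532.9,  16. ]), (62.3, 19.0), -6.94) 173
```

View pics/w4.png

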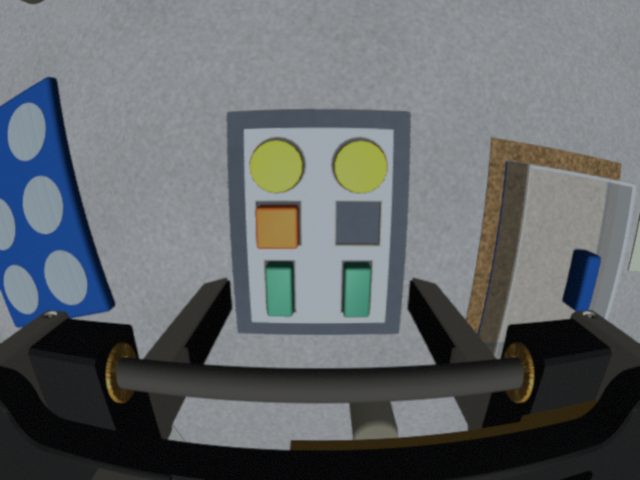

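View pics/top4.png

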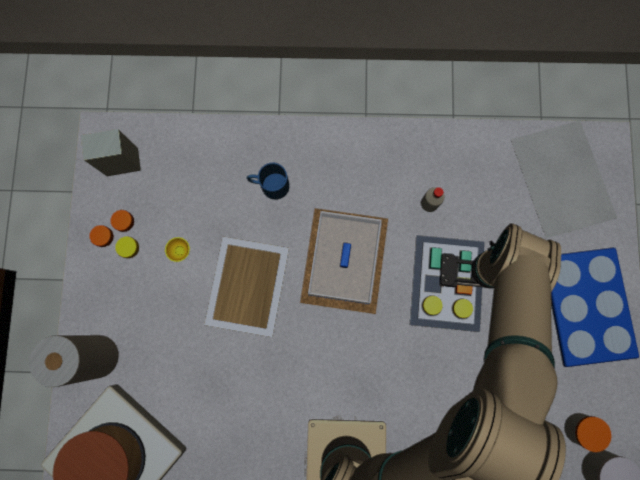

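All five soaps are seated flat in their pockets, the board is empty, and the cover is still on the mat with its handle at px (346,255). Now I fetch the cover.

Emit:
apply_moves(rows=[[[0, 0, 0.05], [0, 0, 0], 80], [[0, 0, 0], [-4, 32, 0], 60], [[0, 0, 0], [-4, 32, 0], 60], [[0, 0, 0], [-4, 32, 0], 60], [[0, 0, 0], [-4, 32, 0], 60], [[0, 0, 0], [-4, 32, 10], 60], [[0, 0, 0], [-4, 32, 15], 60], [[0, 0, 0], [-4, 32, 20], 60], [[0, 0, 0], [-4, 32, 20], 60], [[0, 0, 0], [-1, 33, 20], 60], [[0, 0, 0], [0, 0, 0], 60], [[0, 0, 0], [0, 0, 0], 60]])

```text
clock: 49.6
eef_pos: [533.5, 14.4, 119.8]
eef_rot: [[-0.993, 0.121, -0.003], [0.121, 0.993, -0.001], [0.003, -0.001, -1.0]]
wrist_force: [1.0, -0.7, 0.2]
opening: 0.637
grasp_force: 0.0
```

```bash
python3 - <<'E'
from soap import *
go(533,15.3,59.5,-7)
c=cap('wrist')
hsv=cv2.cvtColor(c['color'],cv2.COLOR_RGB2HSV); H,S,V=[hsv[...,i].astype(int) for i in range(3)]
P=pts(c)[...,2]
for b in blobs((H>100)&(H<130)&(S>130)&(P>78)&(P<92),100): print('blue',rect(c,b,86),b.sum())
E
```

```text
at [533.5  14.4 119.8] yaw 173.04 j7 73 turn [-0.0012 -0.0027  0.0008] shift [ 0.6  0.8 60.3] rows 2.0 t 49.6
blue (array([531.9,  15. ]), array([530.5,  15.2]), (62.7, 20.2), -7.1) 3218
```

Emit:
apply_moves(rows=[[[0, 0, 0], [1, 0.5, 25], 60], [[0, 0, 0], [0, 0, 20], 60], [[0, 0, 0], [0, 0, 13], 60], [[0, 0, 0], [0, 0, 0], 60], [[0, 0, 0], [0, 0, 0], 15], [[0, 0, 0], [0, 0, 0], 15], [[0, 0, 0], [0, 0, 0], 15], [[0, 0, 0], [0, 0, 0], 15], [[0, 0, 0], [0, 0, 0], 15], [[0, 0, 0], [0, 0, 0], 15], [[0, 0, 0], [0, 0, 0], 15], [[0, 0, 0], [0, 0, 0], 15], [[0, 0, 0], [0, 0, 0], 15], [[0, 0, 0], [0, 0, 0], 15]], grip_force=40)

```text
clock: 51.05
eef_pos: [534.0, 15.5, 63.1]
eef_rot: [[-0.993, 0.122, 0.0], [0.122, 0.993, -0.0], [-0.0, -0.0, -1.0]]
wrist_force: [-1.3, -0.8, 5.8]
opening: 0.233
grasp_force: 40.0
```

```bash
python3 - <<'E'
from go import *
go(474.4,-269.3,160,-4.15)
E
```

```text
at [534.   15.5  63.1] yaw 173.01 j7 72 turn [-0.0002  0.0004 -0.0495] shift [  38.8 -288.3  -96.9] rows 9.0 t 51.0
```

Emit:
apply_moves(rows=[[[0, 0, 0], [0, 0, -5], 15], [[0, 0, 0], [0, 0, -10], 15], [[0, 0, 0], [0, 0, -20], 15], [[0, 0, 0], [0, 0, -25], 15], [[0, 0, -0.025], [0, 0, -25], 15], [[0, 0, -0.025], [0, 0, -12], 15], [[0, 0, 0], [3, -20, 0], 15], [[0, 0, 0], [3, -25, 0], 15], [[0, 0, 0], [3, -25, 0], 15], [[0, 0, 0], [3, -25, 0], 15], [[0, 0, 0], [3, -25, 0], 15], [[0, 0, 0], [3, -25, 0], 15], [[0, 0, 0], [3, -25, 0], 15], [[0, 0, 0], [3, -25, 0], 15], [[0, 0, 0], [3, -25, 0], 15], [[0, 0, 0], [3, -25, 0], 15], [[0, 0, 0], [3, -23, 0], 15], [[0, 0, 0], [3, -20, 0], 15], [[0, 0, 0], [0, 0, 0], 15], [[0, 0, 0], [0, 0, 0], 15]])

```text
clock: 53.05
eef_pos: [477.0, -268.5, 159.5]
eef_rot: [[-0.997, 0.072, -0.001], [0.072, 0.997, 0.001], [0.001, 0.001, -1.0]]
wrist_force: [-1.0, -0.5, -1.7]
opening: 0.234
grasp_force: 40.0
```

```bash
python3 - <<'E'
from go import *
go(475.4,-269.3,67,-4.15)
E
```

```text
at [ 477.  -268.5  159.5] yaw 175.86 j7 106 turn [ 0.001  -0.0006  0.0001] shift [ 1.5 -0.9 92.5] rows 3.0 t 53.0
```

Emit:
apply_moves(rows=[[[0, 0, 0], [1.5, -1, 15], 15], [[0, 0, 0], [0, 0, 20], 15], [[0, 0, 0], [0, 0, 15], 15], [[0, 0, 0], [0, 0, 10], 15], [[0, 0, 0], [0, 0, 0], 15], [[0, 0, 0], [0, 0, 0], 15]])

```text
clock: 53.65
eef_pos: [476.2, -269.2, 100.0]
eef_rot: [[-0.998, 0.071, 0.0], [0.071, 0.998, 0.0], [-0.0, 0.0, -1.0]]
wrist_force: [0.1, -0.1, -2.0]
opening: 0.231
grasp_force: 40.0
```

```bash
python3 - <<'E'
from go import *
from m import *
go(475.4,-269.3,67,-4.15)
c=cap('wrist'); save(c,'w5.png')
E
```

```text
at [ 476.2 -269.2  100. ] yaw 175.95 j7 106 turn [0.0003 0.0003 0.0018] shift [ 0.8 -0.1 33. ] rows 1.0 t 53.6
```

View pics/w5.png

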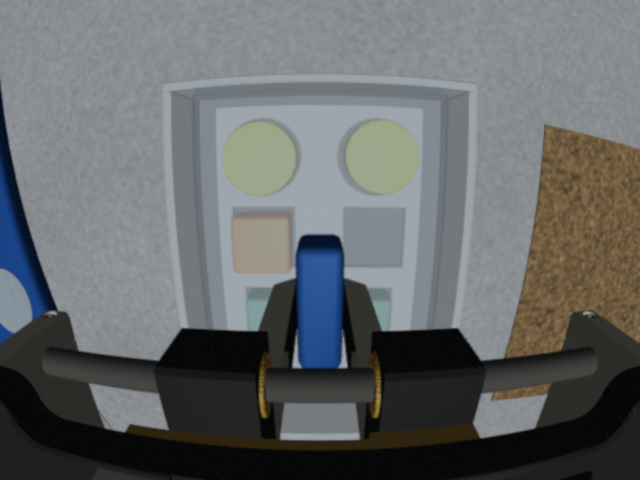

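The held cover (edges at px 165 and 475) is centred and square over the tray. Next I lower it slowly.

Emit:
apply_moves(rows=[[[0, 0, 0], [0.5, 0, 8], 15], [[0, 0, 0], [0, 0, 8], 15], [[0, 0, 0], [0, 0, 6], 15], [[0, 0, 0], [0, 0, 4], 15], [[0, 0, 0], [0, 0, 2], 15], [[0, 0, 0], [0, 0, 2], 15], [[0, 0, 0], [0, 0, 0], 15], [[0, 0, 0], [0, 0, 0], 15]])

```text
clock: 54.5
eef_pos: [475.3, -269.9, 69.9]
eef_rot: [[-0.997, 0.072, 0.0], [0.072, 0.997, -0.0], [-0.0, -0.0, -1.0]]
wrist_force: [0.2, -0.0, -2.5]
opening: 0.232
grasp_force: 40.0
```

Emit:
apply_moves(rows=[[[0, 0, 0], [0, 0, 1], 15], [[0, 0, 0], [0, 0, 1], 15], [[0, 0, 0], [0, 0, 0.8], 15], [[0, 0, 0], [0, 0, 0], 15], [[0, 0, 0], [0, 0, 0], 15]])

```text
clock: 55.0
eef_pos: [475.2, -269.9, 67.2]
eef_rot: [[-0.997, 0.072, 0.0], [0.072, 0.997, -0.0], [-0.0, -0.0, -1.0]]
wrist_force: [-0.1, -0.0, 2.0]
opening: 0.228
grasp_force: 40.0
```

Contact on the base plate at the expected height. Release and retreat.

Emit:
apply_moves(rows=[[[0, 0, 0], [0, 0, 0], 60], [[0, 0, 0], [0, 0, 0], 60], [[0, 0, 0], [0, 0, 0], 60], [[0, 0, 0], [0, 0, 0], 60], [[0, 0, 0], [0, 0, 0], 60], [[0, 0, 0], [0, 0, -20], 60], [[0, 0, 0], [0, 0, -30], 80], [[0, 0, 0], [0, 0, -35], 80], [[0, 0, 0], [0, 0, -35], 80], [[0, 0, 0], [0, 0, -20], 80], [[0, 0, 0], [0, 0, 0], 80], [[0, 0, 0], [0, 0, 0], 80]])

```text
clock: 56.2
eef_pos: [474.9, -269.8, 206.8]
eef_rot: [[-0.997, 0.072, -0.0], [0.072, 0.997, -0.0], [0.0, -0.0, -1.0]]
wrist_force: [-1.0, -0.2, 0.0]
opening: 0.85
grasp_force: 0.0
```

```bash
python3 - <<'E'
from m import *
c=cap('wrist'); save(c,'w6.png'); P=pts(c)
hsv=cv2.cvtColor(c['color'],cv2.COLOR_RGB2HSV); H,S,V=[hsv[...,i].astype(int) for i in range(3)]
for b in blobs((H>100)&(H<130)&(S>130)&(P[...,2]>60)&(P[...,2]<110),200): print('handle',rect(c,b,90),np.median(P[...,2][b]))
s=(abs(P[...,0]-474)<100)&(abs(P[...,1]+269)<70)&(P[...,2]>45)&(P[...,2]<66)
q=P[s]; A=np.c_[q[:,:2]-[474,-269],np.ones(len(q))]; print(len(q),'top plane tilt',np.linalg.lstsq(A,q[:,2],rcond=None)[0])
E
```

```text
handle (array([ 472.9, -269.3]), array([ 472.4, -269.2]), (63.3, 19.3), -4.13) 88.532267607275
29691 top plane tilt [-3.32855877e-04  2.73442138e-04  5.68234375e+01]
```

View pics/w6.png

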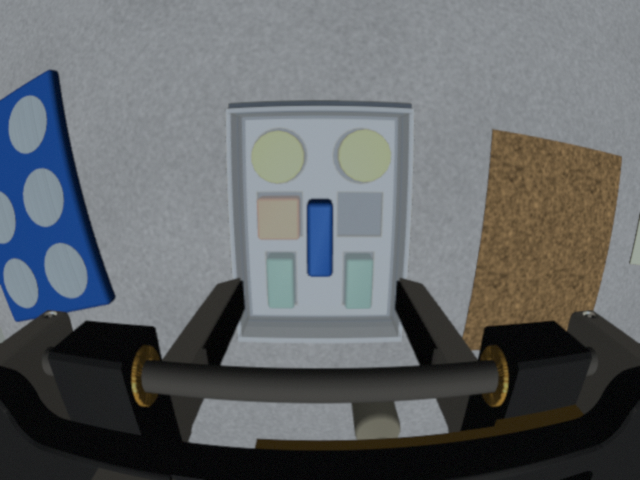

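The cover sits level over the tray, with its top at about 58 mm and its yaw matching the tray's. All five soaps are in their pockets and the gripper is clear, so I hand in.

```bash
python3 -c "
from station import workorder
print(workorder.hand_in())"
```

```text
the job is handed in; nothing more can be done
None
```

The job is handed in: the five soaps present lie in pockets of their own shape, the cover sits level on the tray's base plate, and everything is let go; no verdict came back.

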